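# Put the nesting measuring cups away in their slide-top case

### The job

Put the measuring cups away: press the case's orange release tab down while sliding the cover all the way open, then nest all the measuring cups that are out upright inside one another in the compartment, the largest at the bottom and each fully down in the next larger one present. Then, with the tab pressed down again, slide the cover fully shut and let the tab spring up so that it locks; do not knock over the pepper mill.

Things in the scene. Friction and masses are not known exactly. Their poses are not given: they have to be found in the camera images.
- case: Fixed grey storage case. Origin on the worktop under the middle of its open-topped compartment; x across the case, y along its rails. 162 mm wide (x), from y = -88.5 to +260 mm, walls 6 mm thick and 103 mm high. Compartment 150 (x) by 165 (y) inside, 97 deep. From y = 88.5 on it is a closed deck over which the open cover rides.
- case_in (a point): Middle of the compartment's inner floor, 6 mm above the worktop; axes as the case. (A steel keeper stands on the case's -x wall, at x -96 to -73, y -60 to -46 mm in the case's frame, up to 123 mm above the worktop.)
- cover (a joint): Slide of the wooden cover (150 by 168 mm, top face 109 mm above the worktop) along the case's +y: 0 shut, 0.16 m fully open, clear of the compartment. Rubs with about 2 N, stays where left. Shut, the raised tab locks it; coming back, the raised tab stops at the keeper about 27 mm before shut. Hold the tab down to pass, either way.
- tab (a joint): How far the orange release tab on the cover is pressed down: 0 up, 0.008 m fully down. A spring lifts it (3 N at the top, 6 N fully down). Its side tooth passes under the steel keeper only when pressed by more than about 0.006 m. Cover fully shut and tab up: locked.
- tab_grip (a point): Middle of the upper face of the tab's pad (44 mm in x, 58 mm in y), 119 mm above the worktop when up; moves with cover and tab; axes as the case. Across its middle stands a ridge 38 mm long (x), 12 thick (y), 16 high, to pinch from above or push either way while the fingertips press the pad. Shut: at x -45, y -50 mm in the case's frame.
- mill: Dark wooden pepper mill, 52 mm across, 145 mm high, at the robot's left front; a bystander. Origin at the middle of its underside.
- shaker: Small steel salt shaker, 34 mm across, 55 mm high, among the cups; a bystander. Origin at the middle of its underside.
- cup1: Blue round measuring cup, size 1 of 5 (1 largest); may be absent. 108 mm across outside, 102 inside, 50 high, floor 4 thick. Origin: middle of its underside, z up. At its +x side an upright grip tab stands on the rim: 51 to 59 mm from the axis, 26 mm wide, 50 to 74 mm up. 150 g. Turn nested cups so that fingers clear the larger cups' tabs.
- cup2: Green round measuring cup, size 2 of 5 (1 largest); may be absent. 92 mm across outside, 86 inside, 50 high, floor 4 thick. Origin: middle of its underside, z up. At its +x side an upright grip tab stands on the rim: 43 to 51 mm from the axis, 26 mm wide, 50 to 74 mm up. 128 g. Turn nested cups so that fingers clear the larger cups' tabs.
- cup3: Yellow round measuring cup, size 3 of 5 (1 largest); may be absent. 76 mm across outside, 70 inside, 50 high, floor 4 thick. Origin: middle of its underside, z up. At its +x side an upright grip tab stands on the rim: 35 to 43 mm from the axis, 26 mm wide, 50 to 74 mm up. 106 g. Turn nested cups so that fingers clear the larger cups' tabs.
- cup4: Red round measuring cup, size 4 of 5 (1 largest); may be absent. 60 mm across outside, 54 inside, 50 high, floor 4 thick. Origin: middle of its underside, z up. At its +x side an upright grip tab stands on the rim: 27 to 35 mm from the axis, 26 mm wide, 50 to 74 mm up. 83 g. Turn nested cups so that fingers clear the larger cups' tabs.
- cup5: Black round measuring cup, size 5 of 5 (1 largest); may be absent. 44 mm across outside, 38 inside, 50 high, floor 4 thick. Origin: middle of its underside, z up. At its +x side an upright grip tab stands on the rim: 19 to 27 mm from the axis, 26 mm wide, 50 to 74 mm up. 62 g. Turn nested cups so that fingers clear the larger cups' tabs.
There are look-alikes about, which are no part of the job. What is shaped like the cup4 but purple is not meant.

How it is judged:
By the outcome, as a careful person would: the job done as asked, in the order asked, and still so for the second after the job is handed in, with the robot touching nothing.
Of cup1, cup2, cup3, cup4, cup5 only 3 to 5 are there at a start; the rules pass over those that are not, and their reading is None.
At some moment in a run one of cup1, cup2, cup3, cup4, cup5 may be knocked a few centimetres aside while the robot is not near it.
It also fails if it takes over 210 s, if anything falls off the work surface, if the arm or the gripper's body presses on something with over 40 N, if the wrist force passes 120 N, or if a joint passes its speed limit or range.

### The arm

A 6-joint arm with a two-finger parallel gripper is mounted at the origin on the work surface. World frame = base frame: x ahead of the robot, y to its left, z up, the work surface at z = 0. Lengths are in m, angles in rad, forces in N, time in s.
With the tool pointing down it reaches from about 0.25 to 0.775 m from the base axis. Payload 4 kg.
Tool frame: the origin (TCP) lies midway between the tips of the shut fingers; the grasp point (between the pads) lies 19 mm behind it; z points along the fingers, y is the line along which they close (so a half turn about z gives the same grasp; the last joint's range is limited). The gripper opens to 94 mm and grips with 3 to 60 N. Pads are 16 mm wide; open, the fingers measure 119 mm over their backs; the gripper's body (75 mm by 177 mm) begins 78 mm behind the grasp point.
Start: joints at [1.08, 0.087, 1.371, -0, 1.684, -0.103], TCP at [0.208, 0.509, 0.206] pointing down, gripper open.
Joint ranges: [-3.1, 3.1], [-0.76, 2.03], [0.27, 2.55], [-1.08, 4.22], [0.17, 2.65], [-2.57, 2.57]. Speed limits (rad/s): [2.79, 2.79, 3.14, 3.14, 3.14, 3.14].

### API

Orientations are given as [roll, pitch, yaw] about the fixed x, y, z axes, in that order (R = Rz(yaw) Ry(pitch) Rx(roll)).
In Python, from bench import robot gives the robot as it stands.
- The arm moves only by the tool servo_tool, never from a script. Its argument "moves" is a list of rows, each a list of 5 numbers: the shift along the tool's x, y, z in units of 25 mm (1.0 is 25 mm), then the turn about the tool's z in units of 6 degrees (1.0 is 6 degrees), then the closure, from 0 (fully open) to 1 (shut). In form: [[dx, dy, dz, yaw, gripper], ...]. A call has 1 to 10 rows; each row is the pose to reach, as a shift and turn from the pose commanded when the call began, along the tool's axes at that moment; what a row does not reach only later rows make up. A row lasts 1/12 s, in which the tool goes at most 41.7 mm and 7.16 degrees, less where a joint would pass 70% of its speed; a pose out of reach is approached as far as the arm can. A call with a gripper value outside its range is refused whole. The fingers move at their own pace and stop on an object; the grip force is fixed at half the most. Time passes only in rows, so rows that repeat a pose let the fingers close. It gives the time, the measured TCP pose, the force, the opening and the grip force at its end, in the units of the state.
- robot.get_obs(): the state, without advancing time (a new reading comes with each control period).
- robot.snapshot(name): name is "scene" or "top" or "wrist"; returns a dict with "image" (480x640x3 uint8, blue, green, red), "fx", "fy", "cx", "cy" (pixels), "k1" (the pictures are not rectified: a ray, as slopes to the right and down, at radius r is drawn at 1 + k1 r^2 times it, then the intrinsics apply), "eye" and "orientation" of the camera in the world; the wrist camera has in their place "T_tool_cam" (4x4, takes a point from camera to tool coordinates, whose origin is the TCP and whose axes are the flange's). Camera axes: x right, y down, z forward; pixel columns grow to the right and rows downward; lengths in m; the calibration is good to about 2 mm. A picture is of the moment at which its call begins: read the wrist's pose just before it. There is no depth.
- robot.close_job(): hands the job in; it is judged then, once.
The state is a dict: "time": time; "joint_positions": joint angles; "qvel": joint speeds; "joint_torque": joint torques, N m; "tool_pos": TCP position; "ee_rot": TCP orientation; "wrist_force": force on the tool from outside, world axes, zero at the start; "wrist_torque": the same for the moment, N m; "width": finger opening in m; "finger_force": force on a finger pad.
Only numpy, scipy, OpenCV 4.12 (cv2) and the standard library are available. Lean on these libraries where they do the work, as an engineer would, in place of code of your own. Each camera call takes 0.05 s, during which the arm holds its last target. There are 200 camera calls.

## Working session

There is one attempt and no reset: what is moved stays moved. The work goes in short steps, Python scripts to look and compute and a tool call to move; the robot and the scene stay as the last step left them, time stands still between calls to the robot, and variables do not carry over. Pictures are saved under pics/ and viewed, at most 17 in all, crops included, and the job is handed in when it is done.

Besides the shell and the picture viewer there is one more tool, called after "Call:" by a JSON object that holds its "name" and its "arguments", one argument or row to a line. servo_tool: Moves the arm, as the interface text tells. Its arguments: {"type":"object","properties":{"moves":{"type":"array"}},"required":["moves"]}

```bash
ls; mkdir -p pics; python3 - <<'E'
from bench import robot
import cv2,numpy as np
o=robot.get_obs();print(o)
for n in("top","scene"):
    s=robot.snapshot(n);cv2.imwrite(f"pics/{n}0.png",s["image"]);print({k:v for k,v in s.items() if k!="image"})
s=robot.snapshot("wrist");print({k:v for k,v in s.items() if k!="image"})
E
```

```text
pics
{'time': 0.0, 'joint_positions': array([ 1.07989795e+00,  8.79675785e-02,  1.37224042e+00, -4.27194963e-05,
        1.68358339e+00, -1.03118563e-01]), 'qvel': array([-1.34631002e-03, -4.67493946e-05,  7.44550903e-04, -6.88852517e-04,
       -7.40086901e-04, -1.24334644e-03]), 'joint_torque': array([ 1.25198171e-04, -3.40186894e+01, -3.02426755e+01,  7.17144390e-02,
        3.30620573e-02, -1.53245323e-04]), 'tool_pos': array([0.20774415, 0.50867068, 0.20430431]), 'ee_rot': array([-3.13940122e+00, -1.84095970e-04,  2.75380788e+00]), 'wrist_force': array([-0.52029377,  0.73376308, -0.84683622]), 'wrist_torque': array([ 0.00509582, -0.02801905,  0.03696417]), 'finger_force': 0.0, 'width': 0.09371844234778491}
{'fx': 495.17953431246093, 'fy': 495.17953431246093, 'cx': 308.93212643166754, 'cy': 242.3336316666311, 'k1': -0.09391193580734263, 'eye': array([ 0.36385102, -0.13524727,  1.05995698]), 'orientation': array([-2.98120280e+00,  2.99011386e-04, -1.57623531e+00])}
{'fx': 557.2619750962365, 'fy': 557.2619750962365, 'cx': 320.3765253181378, 'cy': 237.1458720456153, 'k1': -0.00023427815998337955, 'eye': array([ 1.25895512, -0.33707873,  0.93581797]), 'orientation': array([-2.39291151e+00, -1.45577635e-03,  1.28088676e+00])}
{'fx': 367.80092849009674, 'fy': 367.80092849009674, 'cx': 320.3605498679258, 'cy': 237.3671505661899, 'k1': -0.06589894015779652, 'T_tool_cam': array([[-2.02651961e-04, -9.59862080e-01, -2.80472363e-01,
         8.22682180e-02],
       [ 9.99999051e-01,  1.87773626e-04, -1.36515608e-03,
         1.18466841e-03],
       [ 1.36302687e-03, -2.80472373e-01,  9.59861131e-01,
        -1.80622312e-01],
       [ 0.00000000e+00,  0.00000000e+00,  0.00000000e+00,
         1.00000000e+00]])}
```

View pics/top0.png

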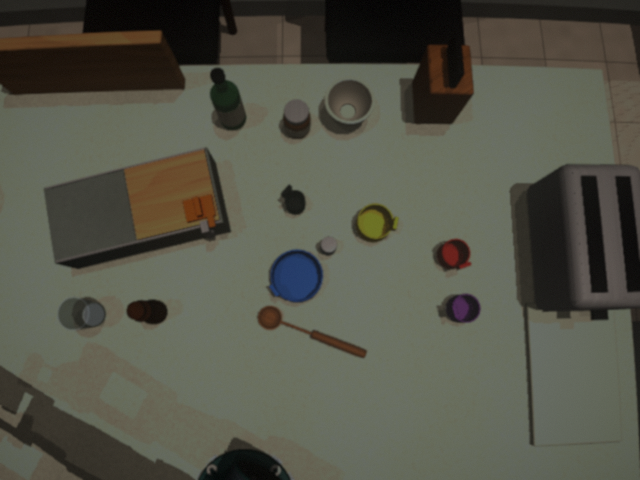

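View pics/scene0.png

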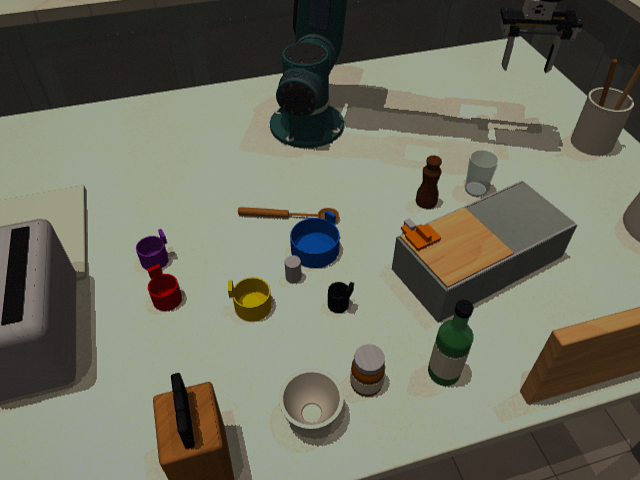

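```bash
cat > h.py <<'E'
import cv2,numpy as np,time
from scipy.spatial.transform import Rotation as Ro
from scipy.optimize import minimize
from bench import robot
def K(s): return np.array([[s["fx"],0,s["cx"]],[0,s["fy"],s["cy"]],[0,0,1.]])
def snap(n):
    o=robot.get_obs(); s=dict(robot.snapshot(n))
    if n=="wrist":
        T=s["T_tool_cam"]; Rt=Ro.from_euler("xyz",o["ee_rot"]).as_matrix()
        s["R"]=Rt@T[:3,:3]; s["eye"]=o["tool_pos"]+Rt@T[:3,3]
    else: s["R"]=Ro.from_euler("xyz",s["orientation"]).as_matrix()
    return s
def proj(s,P):
    R=s["R"].T; t=-R@s["eye"]
    return cv2.projectPoints(np.asarray(P,float).reshape(-1,1,3),cv2.Rodrigues(R)[0],t,K(s),np.array([s["k1"],0,0,0]))[0].reshape(-1,2)
def unproj(s,uv,z):
    p=cv2.undistortPoints(np.asarray(uv,float).reshape(-1,1,2),K(s),np.array([s["k1"],0,0,0])).reshape(-1,2)
    d=np.c_[p,np.ones(len(p))]@s["R"].T
    return s["eye"]+d*((z-s["eye"][2])/d[:,2])[:,None]
D={1:.108,2:.092,3:.076,4:.060,5:.044}
def mask(s,i):
    im=s["image"]; h=cv2.cvtColor(im,cv2.COLOR_BGR2HSV)
    lo,hi={1:((105,150,40),(125,255,255)),3:((20,150,40),(35,255,255)),4:((0,180,40),(5,255,255)),5:((0,0,0),(180,255,38))}[i]
    m=cv2.inRange(h,lo,hi)
    if i==4: m|=cv2.inRange(h,(174,180,40),(180,255,255))
    return m
def cupmask(s,i,x,y,z,th,shape=(480,640)):
    a=np.linspace(0,2*np.pi,40); r=D[i]/2
    M=np.zeros(shape,np.uint8)
    c,sn=np.cos(th),np.sin(th); R=np.array([[c,-sn],[sn,c]])
    P=[np.c_[r*np.cos(a),r*np.sin(a),0*a+k] for k in(0,.05)]
    T=np.array([[u,v,w] for u in(r-.003,r+.005) for v in(-.013,.013) for w in(.05,.074)])
    for G in(np.vstack(P),T):
        G=G.copy();G[:,:2]=G[:,:2]@R.T+[x,y];G[:,2]+=z
        q=proj(s,G); cv2.fillConvexPoly(M,cv2.convexHull((q*16).round().astype(np.int32)),255,shift=4)
    return M
def fitcup(ss,i,x0,y0,z=0,rad=.09):
    ms=[]
    for s in ss:
        m=mask(s,i); u=proj(s,[[x0,y0,z+.03]])[0]; e=proj(s,[[x0+rad,y0,z+.03]])[0]
        w=np.zeros_like(m); cv2.circle(w,tuple(int(k) for k in u),int(np.linalg.norm(e-u)),255,-1); ms.append(m&w)
    def f(p):
        v=0
        for s,m in zip(ss,ms):
            M=cupmask(s,i,p[0],p[1],z,p[2]); M=cv2.GaussianBlur(M,(3,3),0)/255.; mm=cv2.GaussianBlur(m,(3,3),0)/255.
            v+=1-np.minimum(M,mm).sum()/np.maximum(M,mm).sum()
        return v/len(ss)
    best=None
    p=[x0,y0]
    for th in np.arange(0,6.28,.5):
        r=minimize(f,[*p,th],method="Nelder-Mead",options=dict(initial_simplex=[[*p,th],[p[0]+.01,p[1],th],[p[0],p[1]+.01,th],[*p,th+.3]],maxiter=70))
        if best is None or r.fun<best.fun: best=r
    return best.x,best.fun
E
python3 - <<'E'
from h import *
a=snap("top");b=snap("scene")
for i,uv in {1:(297,276),3:(375,223),4:(453,254),5:(294,202)}.items():
    g=unproj(a,[uv],.03)[0]
    print(i,g.round(3),*[(r[0].round(4),round(r[1],3)) for r in (fitcup([a,b],i,*g[:2]),fitcup([a],i,*g[:2]),fitcup([b],i,*g[:2]))])
A=cv2.resize(a["image"][140:275,35:240],None,fx=3.9,fy=3.9,interpolation=cv2.INTER_CUBIC);cv2.imwrite("pics/c1.png",cv2.convertScaleAbs(A,alpha=1.6))
B=cv2.resize(b["image"][170:330,380:590],None,fx=3.7,fy=3.7,interpolation=cv2.INTER_CUBIC);cv2.imwrite("pics/c2.png",cv2.convertScaleAbs(B,alpha=1.6))
for uv in [(328,245)]: print("shaker",unproj(a,[uv],.055))
print("mill",unproj(a,[(137,310)],.145))
E
```

```text
1 [ 0.46  -0.111  0.03 ] (array([ 0.4577, -0.1093,  2.1806]), np.float64(0.195)) (array([ 0.4574, -0.1024,  3.7801]), np.float64(0.272)) (array([ 0.4573, -0.1106,  2.1885]), np.float64(0.107))
3 [ 0.571 -0.276  0.03 ] (array([ 0.5699, -0.275 ,  4.6489]), np.float64(0.24)) (array([ 0.5762, -0.2794,  2.1676]), np.float64(0.374)) (array([ 0.5694, -0.2751,  4.6601]), np.float64(0.08))
4 [ 0.504 -0.441  0.03 ] (array([ 0.5023, -0.4415,  3.4839]), np.float64(0.42)) (array([ 0.5012, -0.4443,  1.8088]), np.float64(0.705)) (array([ 0.5036, -0.4432,  3.4142]), np.float64(0.116))
5 [ 0.618 -0.104  0.03 ] (array([ 0.6198, -0.1067,  0.7948]), np.float64(0.193)) (array([ 0.6217, -0.1023,  3.0805]), np.float64(0.179)) (array([ 0.617 , -0.1055,  0.6497]), np.float64(0.134))
shaker [[ 0.52066795 -0.17497228  0.055     ]]
mill [[0.38641298 0.18398862 0.145     ]]
```

View pics/c1.png

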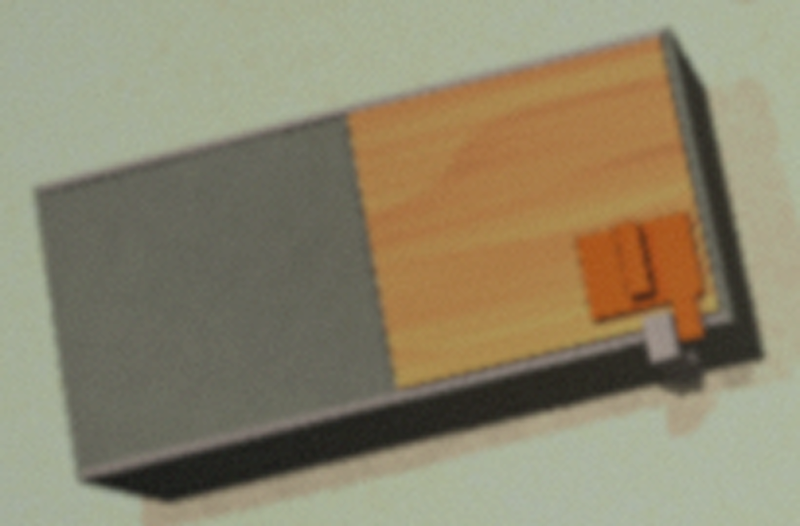

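View pics/c2.png

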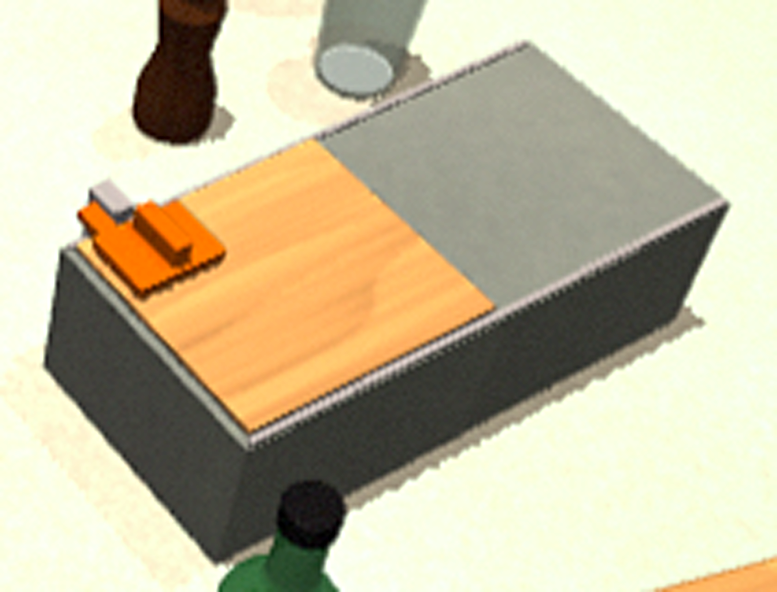

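```bash
cat > case.py <<'E'
from h import *
from scipy.optimize import least_squares
a=snap("top");b=snap("scene")
cv=lambda L,f,ox,oy:np.array([((u+.5)/f-.5+ox,(v+.5)/f-.5+oy) for u,v in L])
C=np.array([[.081,-.0885,.103],[.081,.26,.103],[-.081,.26,.103],[-.081,-.0885,.103],[-.081,-.0885,0],[.081,-.0885,0]])
ua=cv([(668,32),(37,190),(82,480),(727,318)],3.9,35,140)
ub=cv([(247,443),(727,205),(528,43),(66,250),(46,366),(218,562)],3.7,380,170)
def w(p,P):
    c,s=np.cos(p[2]),np.sin(p[2]);P=np.asarray(P,float).reshape(-1,3).copy()
    P[:,:2]=P[:,:2]@np.array([[c,s],[-s,c]])+p[:2];return P
for nm,f in dict(both=lambda p:np.r_[(proj(a,w(p,C[:4]))-ua).ravel(),(proj(b,w(p,C))-ub).ravel()],top=lambda p:(proj(a,w(p,C[:4]))-ua).ravel(),sc=lambda p:(proj(b,w(p,C))-ub).ravel()).items():
    r=least_squares(f,[.6,.1,.2]);print(nm,r.x.round(4),r.fun.round(1))
    print(" tab",w(r.x,[-.045,-.05,.119]).round(4))
E
sed -i 's/150,40/110,15/g;s/180,40/140,15/g' h.py
python3 case.py; python3 - <<'E'
from h import *
a=snap("top");b=snap("scene")
for uv in((297,276),(375,223),(453,254),(294,202)):print(cv2.cvtColor(a["image"][uv[1]:uv[1]+1,uv[0]:uv[0]+1],cv2.COLOR_BGR2HSV),end=" ")
for i,uv in {1:(297,276),3:(375,223),4:(453,254),5:(294,202)}.items():
    g=unproj(a,[uv],.03)[0]
    print(i,*[(r[0].round(4),round(r[1],3)) for r in (fitcup([a,b],i,*g[:2]),fitcup([a],i,*g[:2]))])
E
```

```text
both [0.6178 0.1394 0.2365] [ 0.3 -1.2 -1.4 -0.7 -1.5  1.   1.7  1.1  0.2  1.8  1.9 -0.8  0.1 -1.5
 -1.3 -0.8 -0.7  0.1 -0.6  0.9]
 tab [[0.5858 0.0802 0.119 ]]
top [0.6181 0.139  0.2374] [ 0.5 -1.4 -1.3 -0.8 -1.3  1.   1.9  0.9]
 tab [[0.5862 0.0799 0.119 ]]
sc [0.6174 0.1397 0.2361] [ 0.2  1.6  1.9 -0.9  0.2 -1.6 -1.2 -1.  -0.6 -0.1 -0.5  0.7]
 tab [[0.5854 0.0806 0.119 ]]
[[[110 164 106]]] [[[ 32 173 115]]] [[[  2 186 107]]] [[[38 34 30]]] 1 (array([ 0.4577, -0.109 ,  2.1759]), np.float64(0.103)) (array([ 0.458 , -0.1073,  3.6357]), np.float64(0.113))
3 (array([ 0.5726, -0.2744,  4.5568]), np.float64(0.102)) (array([ 0.574 , -0.2751,  4.4234]), np.float64(0.124))
4 (array([ 0.5046, -0.4436,  3.3839]), np.float64(0.315)) (array([ 0.504 , -0.4456,  2.1267]), np.float64(0.504))
5 (array([ 0.6198, -0.1067,  0.7948]), np.float64(0.19)) (array([ 0.6225, -0.1022,  3.0259]), np.float64(0.176))
```

```bash
cat > d.py <<'E'
from h import *
CP=np.array([.6178,.1394,.2365])
def cw(x,y): c,s=np.cos(CP[2]),np.sin(CP[2]); return np.array([CP[0]+c*x-s*y,CP[1]+s*x+c*y])
def deltas(*T):
    "targets (x,y,z,yaw) -> rows from present pose"
    o=robot.get_obs();R=Ro.from_euler("xyz",o["ee_rot"]).as_matrix()
    print("t",round(o["time"],2),"tcp",o["tool_pos"].round(4),"rpy",o["ee_rot"].round(3),"q6",o["joint_positions"][5].round(2),"q1",o["joint_positions"][0].round(2),"F",o["wrist_force"].round(1),"w",round(o["width"],4))
    for t in T:
        s=R.T@(np.array(t[:3])-o["tool_pos"])/.025
        dy=-((t[3]-o["ee_rot"][2]+np.pi)%(2*np.pi)-np.pi)
        print("  row",s.round(2),round(np.degrees(dy)/6,2))
E
python3 -c "
from d import *
t=cw(-.045,-.05);deltas((*t,.2,3.378),(*t,.15,3.378),(*t,.121,3.378))"
```

```text
t 0.45 tcp [0.208  0.5091 0.2054] rpy [-3.142 -0.     2.754] q6 -0.1 q1 1.08 F [0.2 0.9 0.4] w 0.0938
  row [-20.48 -10.17   0.22] -5.96
  row [-20.48 -10.17   2.22] -5.96
  row [-20.48 -10.17   3.38] -5.96
```

Call:
{"name": "servo_tool", "arguments": {
  "moves": [
    [-10, -5, -0.6, -5.96, 0.75],
    [-10, -5, -0.6, -5.96, 0.75],
    [-10, -5, -0.6, -5.96, 0.75],
    [-10, -5, -0.6, -5.96, 0.75],
    [-10, -5, -0.6, -5.96, 0.75],
    [-10, -5, -0.6, -5.96, 0.75],
    [-10, -5, -0.6, -5.96, 0.75],
    [-10, -5, -0.6, -5.96, 0.75],
    [-10, -5, -0.6, -5.96, 0.75],
    [-10, -5, -0.6, -5.96, 0.75]
  ]
}}

```text
time: 1.28
tool_pos: [0.392, 0.2991, 0.2205]
ee_rot: [3.14, -0.0, -2.907]
wrist_force: [-0.3, 0.2, 0.7]
width: 0.0309
finger_force: 0.0
```

```bash
python3 -c "
from d import *
t=cw(-.045,-.05);deltas((*t,.2,3.378),(*t,.15,3.378),(*t,.121,3.378))"
```

```text
t 1.28 tcp [0.392  0.2991 0.2205] rpy [ 3.14  -0.    -2.907] q6 -1.27 q1 0.54 F [-0.3  0.2  0.7] w 0.0309
  row [ -5.5  -10.32   0.81] -0.01
  row [ -5.5  -10.32   2.81] -0.01
  row [ -5.5  -10.32   3.97] -0.01
```

Call:
{"name": "servo_tool", "arguments": {
  "moves": [
    [-5.5, -10.3, 0.8, 0, 0.75],
    [-5.5, -10.3, 0.8, 0, 0.75],
    [-5.5, -10.3, 0.8, 0, 0.75],
    [-5.5, -10.3, 0.8, 0, 0.75],
    [-5.5, -10.3, 0.8, 0, 0.75],
    [-5.5, -10.3, 0.8, 0, 0.75],
    [-5.5, -10.3, 0.8, 0, 0.75],
    [-5.5, -10.3, 0.8, 0, 0.75],
    [-5.5, -10.3, 0.8, 0, 0.75],
    [-5.5, -10.3, 0.8, 0, 0.75]
  ]
}}

```text
time: 2.12
tool_pos: [0.5855, 0.0829, 0.2001]
ee_rot: [3.14, -0.001, -2.903]
wrist_force: [-0.0, -0.2, -0.0]
width: 0.0235
finger_force: 0.0
```

```bash
python3 - <<'E'
from d import *
s=snap("wrist")
t=cw(-.045,-.05);deltas((*t,.2,3.378),(*t,.15,3.378),(*t,.121,3.378))
im=cv2.convertScaleAbs(s["image"],alpha=1.3)
C=[(x,y,z) for x,y,z in [(-.067,-.079,.119),(-.023,-.079,.119),(-.023,-.021,.119),(-.067,-.021,.119),(-.064,-.056,.135),(-.026,-.056,.135),(-.026,-.044,.135),(-.064,-.044,.135)]]
P=np.array([[*cw(x,y),z] for x,y,z in C])
for u in proj(s,P): cv2.drawMarker(im,tuple(u.round().astype(int).tolist()),(255,0,255),0,8)
cv2.imwrite("pics/w1.png",im)
E
```

```text
t 2.17 tcp [0.5854 0.0831 0.2006] rpy [ 3.141 -0.    -2.902] q6 -1.77 q1 0.04 F [-0.1  0.8  0. ] w 0.0234
  row [ 0.01 -0.12  0.02] 0.03
  row [ 0.01 -0.12  2.02] 0.03
  row [ 0.01 -0.12  3.18] 0.03
```

View pics/w1.png

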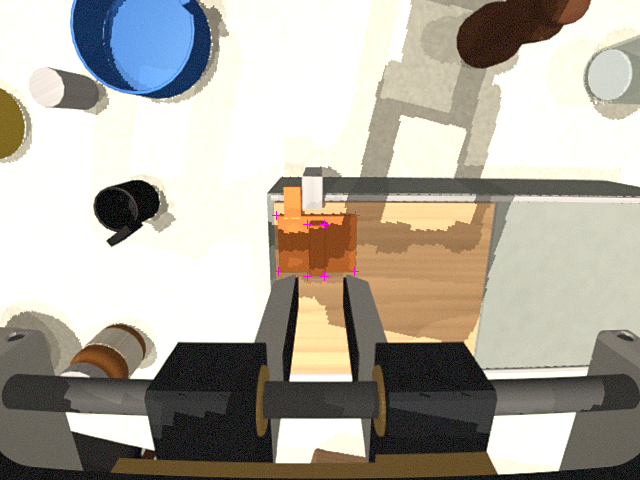

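Call:
{"name": "servo_tool", "arguments": {
  "moves": [
    [0, -0.12, 1.6, 0, 0.75],
    [0, -0.12, 2.3, 0, 0.75],
    [0, -0.12, 2.9, 0, 0.75],
    [0, -0.12, 3.15, 0, 0.75],
    [0, -0.12, 3.15, 0, 1.0],
    [0, -0.12, 3.15, 0, 1.0],
    [0, -0.12, 3.15, 0, 1.0],
    [0, -0.12, 3.15, 0, 1.0],
    [0, -0.12, 3.15, 0, 1.0]
  ]
}}

```text
time: 2.92
tool_pos: [0.5863, 0.0805, 0.1227]
ee_rot: [3.137, 0.001, -2.904]
wrist_force: [-1.9, 6.4, -2.2]
width: 0.0119
finger_force: 30.0
```

```bash
python3 -c "
from d import *
t=cw(-.045,-.05);u=cw(-.045,.11);deltas((*t,.1115,3.378),(*u,.1115,3.378))"
```

```text
t 2.92 tcp [0.5863 0.0805 0.1227] rpy [ 3.137e+00  1.000e-03 -2.904e+00] q6 -1.77 q1 0.04 F [-1.9  6.4 -2.2] w 0.0119
  row [ 0.02 -0.01  0.45] 0.02
  row [0.01 6.39 0.47] 0.02
```

Call:
{"name": "servo_tool", "arguments": {
  "moves": [
    [0, 0, 0.2, 0, 1],
    [0, 0, 0.4, 0, 1],
    [0, 0, 0.45, 0, 1],
    [0, 0, 0.45, 0, 1],
    [0, 0, 0.45, 0, 1]
  ]
}}

```text
time: 3.33
tool_pos: [0.5864, 0.0804, 0.1145]
ee_rot: [3.138, 0.002, -2.904]
wrist_force: [-6.3, 4.8, 8.9]
width: 0.0118
finger_force: 30.0
```

Call:
{"name": "servo_tool", "arguments": {
  "moves": [
    [0, 0.5, 0, 0, 1],
    [0, 1.2, 0, 0, 1],
    [0, 2.0, 0, 0, 1],
    [0, 2.8, 0, 0, 1],
    [0, 3.6, 0, 0, 1],
    [0, 4.4, 0, 0, 1],
    [0, 5.2, 0, 0, 1],
    [0, 5.9, 0, 0, 1],
    [0, 6.4, 0, 0, 1],
    [0, 6.5, 0, 0, 1]
  ]
}}

```text
time: 4.17
tool_pos: [0.5488, 0.2362, 0.1145]
ee_rot: [-3.138, 0.002, -2.904]
wrist_force: [-4.0, -6.2, 8.1]
width: 0.012
finger_force: 30.0
```

```bash
python3 -c "
from d import *
t=cw(-.045,.11);deltas((*t,.1115,3.378))"
```

```text
t 4.17 tcp [0.5488 0.2362 0.1145] rpy [-3.138e+00  2.000e-03 -2.904e+00] q6 -1.5 q1 0.31 F [-4.  -6.2  8.1] w 0.012
  row [ 0.02 -0.01  0.12] 0.02
```

Call:
{"name": "servo_tool", "arguments": {
  "moves": [
    [0, 0, -0.3, 0, 1],
    [0, 0, -0.4, 0, 0.7],
    [0, 0, -0.4, 0, 0.7],
    [0, 0, -0.4, 0, 0.7],
    [0, 0, -1, 0, 0.7],
    [0, 0, -2.5, 0, 0.7],
    [0, 0, -3.5, 0, 0.7],
    [0, 0, -3.5, 0, 0.7]
  ]
}}

```text
time: 4.83
tool_pos: [0.5518, 0.2365, 0.2047]
ee_rot: [3.141, 0.012, -2.906]
wrist_force: [0.4, 0.2, 0.7]
width: 0.0282
finger_force: 0.0
```

```bash
python3 - <<'E'
from d import *
s=snap("top");b=snap("scene")
print(fitcup([b],1,.4577,-.109))
for m in(.40,.60): pass
deltas((.49,-.12,.24,3.378))
im=cv2.convertScaleAbs(np.vstack([s["image"][130:330,20:500],b["image"][150:350,120:600]]),alpha=1.3)
cv2.imwrite("pics/o1.png",cv2.resize(im,None,fx=1.4,fy=1.4))
E
```

```text
(array([ 0.45672929, -0.11061344,  2.14118774]), np.float64(0.08722951938575607))
t 4.93 tcp [0.5497 0.2358 0.1991] rpy [ 3.141e+00  3.000e-03 -2.906e+00] q6 -1.5 q1 0.31 F [-0.1 -0.5 -0.8] w 0.028
  row [  5.64 -13.28  -1.66] -0.01
```

View pics/o1.png

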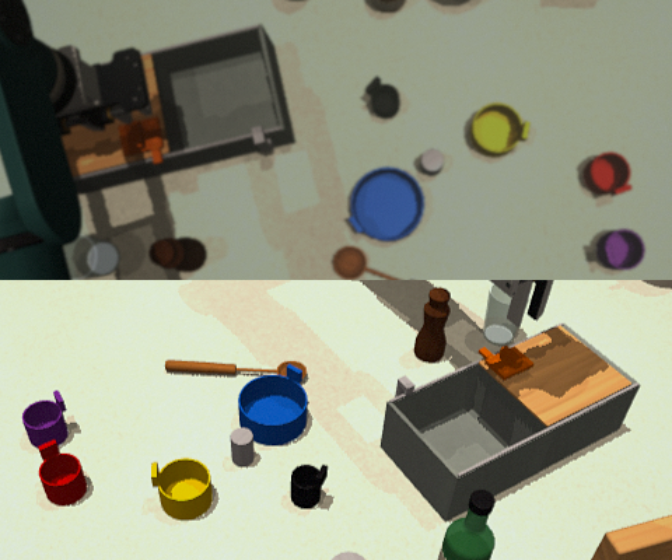

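```bash
python3 - <<'E'
from d import *
deltas((.394,-.086,.25,3.72))
E
```

```text
t 4.93 tcp [0.5497 0.2358 0.1991] rpy [ 3.141e+00  3.000e-03 -2.906e+00] q6 -1.5 q1 0.31 F [-0.1 -0.5 -0.8] w 0.028
  row [  9.06 -11.06  -2.07] -3.27
```

Call:
{"name": "servo_tool", "arguments": {
  "moves": [
    [1, -1, -2, -0.5, 0.65],
    [9, -11, -2, -3.3, 0.65],
    [9, -11, -2, -3.3, 0.65],
    [9, -11, -2, -3.3, 0.65],
    [9, -11, -2, -3.3, 0.65],
    [9, -11, -2, -3.3, 0.65],
    [9, -11, -2, -3.3, 0.65],
    [9, -11, -2, -3.3, 0.65],
    [9, -11, -2, -3.3, 0.65],
    [9, -11, -2, -3.3, 0.65]
  ]
}}

```text
time: 5.77
tool_pos: [0.3913, -0.0899, 0.2463]
ee_rot: [-3.142, -0.004, -2.57]
wrist_force: [0.2, 0.2, 0.9]
width: 0.0329
finger_force: 0.0
```

```bash
python3 - <<'E'
from d import *
o=robot.get_obs();print(o["tool_pos"])
s=snap("wrist");b=snap("scene")
g=fitcup([b],1,.4567,-.1106)[0]; print(g)
p,f=fitcup([s],1,g[0],g[1]);print(p,f)
m=mask(s,1);M=cupmask(s,1,p[0],p[1],0,p[2])
im=cv2.convertScaleAbs(s["image"],alpha=1.0)
for q,c in((m,(0,0,255)),(M,(255,0,255))): cv2.drawContours(im,cv2.findContours(q,0,1)[0],-1,c,1)
cv2.imwrite("pics/w2.png",im)
for z in(.25,): deltas((.394,-.086,.25,3.72))
E
```

```text
[ 0.39131059 -0.08986685  0.24632137]
[ 0.45699937 -0.10934034  2.1592828 ]
[ 0.46117481 -0.10870038  2.24578945] 0.12195015102040019
t 5.87 tcp [ 0.3935 -0.0852  0.2462] rpy [ 3.139e+00 -1.000e-03 -2.564e+00] q6 -2.5 q1 -0.36 F [-0.4  0.2  0.9] w 0.0329
  row [-0.   -0.04 -0.15] -0.01
```

View pics/w2.png

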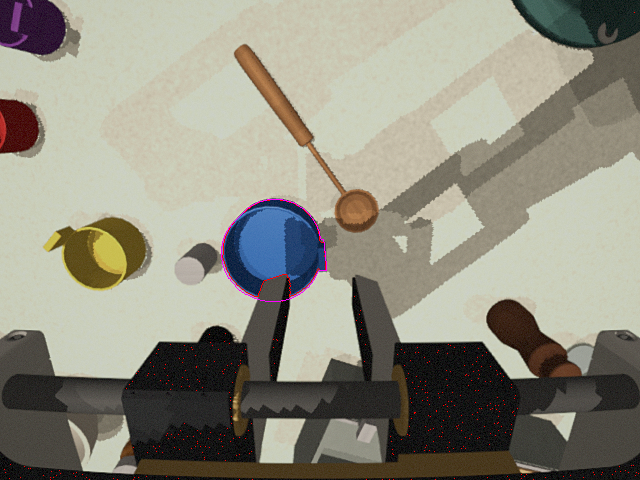

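```bash
sed -i 's/110,15/110,40/;s/(20,110,15)/(20,110,40)/' h.py; python3 - <<'E'
from d import *
s=snap("wrist")
p,f=fitcup([s],1,.4567,-.1106);print(p,f)
s=snap("wrist")
p,f=fitcup([s],1,.4567,-.1106);print(p,f)
m=mask(s,1);M=cupmask(s,1,p[0],p[1],0,p[2])
im=s["image"].copy()
for q,c in((m,(0,0,255)),(M,(255,0,255))): cv2.drawContours(im,cv2.findContours(q,0,1)[0],-1,c,1)
cv2.imwrite("pics/w3.png",cv2.resize(im[180:320,200:360],None,fx=4,fy=4))
x,y,th=p; t=(x+.055*np.cos(th),y+.055*np.sin(th)); print(t)
deltas((*t,.11,th+np.pi/2),(*t,.042,th+np.pi/2))
E
```

```text
[ 0.4610616  -0.10816785  2.23391974] 0.10684327371411573
[ 0.4614677  -0.10850462  2.24055223] 0.10178789736764393
(np.float64(0.42732399916331404), np.float64(-0.06538609738631498))
t 5.97 tcp [ 0.3944 -0.0834  0.2466] rpy [ 3.139e+00 -1.000e-03 -2.559e+00] q6 -2.5 q1 -0.35 F [0.4 0.2 0. ] w 0.0323
  row [-1.5  -0.14  5.46] -0.83
  row [-1.5  -0.14  8.18] -0.83
```

View pics/w3.png

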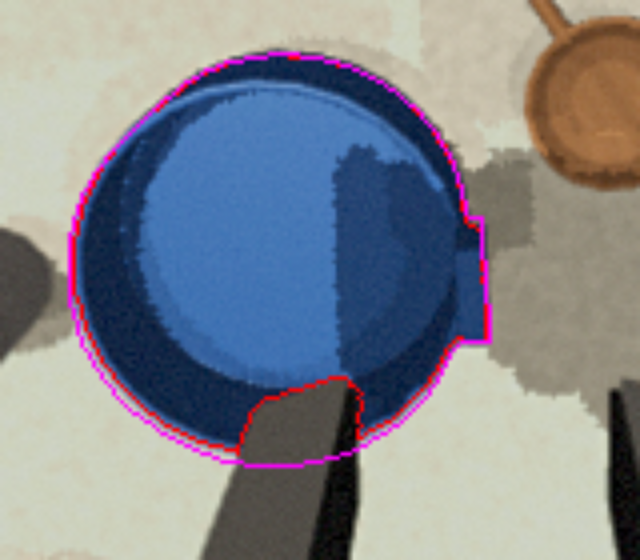

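Call:
{"name": "servo_tool", "arguments": {
  "moves": [
    [-1.5, -0.1, 1, 11.9, 0.65],
    [-1.5, -0.1, 2, 11.9, 0.65],
    [-1.5, -0.1, 2, 11.9, 0.65],
    [-1.5, -0.1, 2, 11.9, 0.65],
    [-1.5, -0.1, 2, 11.9, 0.65],
    [-1.5, -0.1, 2, 11.9, 0.65],
    [-1.5, -0.1, 2, 11.9, 0.65],
    [-1.5, -0.1, 2, 11.9, 0.65],
    [-1.5, -0.1, 2, 11.9, 0.65],
    [-1.5, -0.1, 2, 11.9, 0.65]
  ]
}}

```text
time: 6.8
tool_pos: [0.4276, -0.0634, 0.197]
ee_rot: [-3.141, -0.002, 2.476]
wrist_force: [-0.0, -1.1, 0.0]
width: 0.0329
finger_force: 0.0
```

Call:
{"name": "servo_tool", "arguments": {
  "moves": [
    [0, 0, 0, 11.9, 0.65],
    [0, 0, 0, 11.9, 0.65],
    [0, 0, 0, 11.9, 0.65],
    [0, 0, 0, 11.9, 0.65],
    [0, 0, 0, 11.9, 0.65],
    [0, 0, 0, 11.9, 0.65],
    [0, 0, 0, 11.9, 0.65],
    [0, 0, 0, 11.9, 0.65],
    [0, 0, 0, 11.9, 0.65],
    [0, 0, 0, 11.9, 0.65]
  ]
}}

```text
time: 7.63
tool_pos: [0.4276, -0.0634, 0.197]
ee_rot: [-3.14, -0.0, 1.23]
wrist_force: [0.4, -0.1, 0.5]
width: 0.0331
finger_force: 0.0
```

Call:
{"name": "servo_tool", "arguments": {
  "moves": [
    [0, 0, 0, 5.5, 0.65],
    [0, 0, 0, 5.5, 0.65],
    [0, 0, 0, 5.5, 0.65],
    [0, 0, 0, 5.5, 0.65],
    [0, 0, 0, 5.5, 0.65],
    [0, 0, 0, 5.5, 0.65],
    [0, 0, 0, 5.5, 0.65]
  ]
}}

```text
time: 8.22
tool_pos: [0.4274, -0.064, 0.1972]
ee_rot: [-3.14, 0.001, 0.661]
wrist_force: [-0.3, 0.4, 0.2]
width: 0.033
finger_force: 0.0
```

```bash
cat > cup.py <<'E'
from d import *
import sys
def look(i,x,y,k=1,zs=(.11,.042),flip=0):
    b=snap("scene");s=snap("wrist")
    g,fg=fitcup([b],i,x,y);p,f=fitcup([s],i,g[0],g[1])
    print("scene",g.round(4),round(fg,3),"wrist",p.round(4),round(f,3))
    r=D[i]/2+.001; x,y,th=p; t=(x+r*np.cos(th),y+r*np.sin(th)); yaw=th+np.pi/2+flip*np.pi
    deltas(*[(*t,z,yaw) for z in zs])
if __name__=="__main__": look(int(sys.argv[1]),float(sys.argv[2]),float(sys.argv[3]),flip=int(sys.argv[4]))
E
python3 cup.py 1 .459 -.1095 1
```

```text
scene [ 0.4573 -0.1095  2.1588] 0.094 wrist [ 0.4587 -0.1093  2.162 ] 0.043
t 8.32 tcp [ 0.4273 -0.0646  0.1975] rpy [-3.141  0.     0.659] q6 0.63 q1 -0.28 F [-0.7  1.2  0.4] w 0.0333
  row [ 0.05 -0.01  3.5 ] 0.65
  row [ 0.05 -0.01  6.22] 0.65
```

Call:
{"name": "servo_tool", "arguments": {
  "moves": [
    [0.05, 0, 1.5, 0.6, 0.65],
    [0.05, 0, 3.5, 0.6, 0.65],
    [0.05, 0, 4.8, 0.6, 0.65],
    [0.05, 0, 5.8, 0.6, 0.65],
    [0.05, 0, 6.2, 0.6, 0.65],
    [0.05, 0, 6.2, 0.6, 1],
    [0.05, 0, 6.2, 0.6, 1],
    [0.05, 0, 6.2, 0.6, 1],
    [0.05, 0, 6.2, 0.6, 1],
    [0.05, 0, 6.2, 0.6, 1]
  ]
}}

```text
time: 9.15
tool_pos: [0.4307, -0.0652, 0.0457]
ee_rot: [3.137, -0.005, 0.593]
wrist_force: [0.7, 1.2, 3.2]
width: 0.0082
finger_force: 29.9
```

Call:
{"name": "servo_tool", "arguments": {
  "moves": [
    [0, 0, 0, 0, 1],
    [0, 0, -0.5, 0, 1],
    [0, 0, -1.5, 0, 1],
    [0, 0, -3, 0, 1],
    [0, 0, -4.5, 0, 1],
    [0, 0, -5, 0, 1],
    [0, 0, -5, 0, 1]
  ]
}}

```text
time: 9.73
tool_pos: [0.4304, -0.0658, 0.1727]
ee_rot: [3.135, -0.006, 0.592]
wrist_force: [0.4, 0.0, -1.5]
width: 0.0081
finger_force: 30.0
```

```bash
python3 - <<'E'
from d import *
t=cw(0,-.010+.055); yaw=CP[2]
deltas((*t,.175,yaw))
E
```

```text
t 9.73 tcp [ 0.4304 -0.0658  0.1727] rpy [ 3.135 -0.006  0.592] q6 0.7 q1 -0.28 F [ 0.4  0.  -1.5] w 0.0081
  row [11.43 -4.31 -0.06] 3.4
```

Call:
{"name": "servo_tool", "arguments": {
  "moves": [
    [0, 0, -1.5, 0, 1],
    [11.4, -4.3, -1.6, 3.4, 1],
    [11.4, -4.3, -1.6, 3.4, 1],
    [11.4, -4.3, -1.6, 3.4, 1],
    [11.4, -4.3, -1.6, 3.4, 1],
    [11.4, -4.3, -1.6, 3.4, 1],
    [11.4, -4.3, -1.6, 3.4, 1],
    [11.4, -4.3, -1.6, 3.4, 1],
    [11.4, -4.3, -1.6, 3.4, 1],
    [11.4, -4.3, -1.6, 3.4, 1]
  ]
}}

```text
time: 10.57
tool_pos: [0.6051, 0.1878, 0.203]
ee_rot: [-3.139, 0.005, 0.241]
wrist_force: [-1.5, -1.3, -1.6]
width: 0.008
finger_force: 30.0
```

Call:
{"name": "servo_tool", "arguments": {
  "moves": [
    [0, 0, 0, 0, 1],
    [0, 0, 0, 0, 1],
    [0, 0, 0, 0, 1]
  ]
}}

```text
time: 10.82
tool_pos: [0.6037, 0.1821, 0.2073]
ee_rot: [3.141, 0.002, 0.235]
wrist_force: [-0.4, -0.2, -1.4]
width: 0.0082
finger_force: 30.0
```

```bash
cat > hold.py <<'E'
from d import *
import sys
# fit held cup: i, expected cup-bottom below tcp dz ; target case (x,y) of cup axis, phi (case), z list of tcp
def held(i,dz,tx,ty,phi,zs,flip,show=None):
    s=snap("wrist");o=robot.get_obs();p0=o["tool_pos"];yaw=o["ee_rot"][2];th0=yaw-np.pi/2-flip*np.pi
    r=D[i]/2+.001;z=p0[2]-dz
    p,f=fitcup([s],i,p0[0]-r*np.cos(th0),p0[1]-r*np.sin(th0),z)
    print("held",p.round(4),round(f,3),"nominal",(p0[0]-r*np.cos(th0)).round(4),(p0[1]-r*np.sin(th0)).round(4),round(th0%6.283,3))
    e=p[:2]-p0[:2]; dth=(CP[2]+phi-p[2]+np.pi)%(2*np.pi)-np.pi
    if abs(dth)>.5: print("TURN",dth)
    c,sn=np.cos(dth),np.sin(dth); e2=np.array([c*e[0]-sn*e[1],sn*e[0]+c*e[1]])
    t=cw(tx,ty)-e2
    deltas(*[(*t,k,yaw+dth) for k in zs])
    if show:
        im=s["image"].copy();M=cupmask(s,i,p[0],p[1],z,p[2]);cv2.drawContours(im,cv2.findContours(M,0,1)[0],-1,(255,0,255),1);cv2.imwrite(show,im)
E
python3 - <<'E'
from hold import *
held(1,.0457,0,-.01,np.pi/2,(.175,.12,.052),1,"pics/h1.png")
E
```

```text
held [0.6143 0.13   1.7931] 0.196 nominal 0.6167 0.1285 1.805
t 10.87 tcp [0.6039 0.182  0.2079] rpy [3.141e+00 1.000e-03 2.350e-01] q6 1.54 q1 0.2 F [-0.4  0.9 -1.6] w 0.0081
  row [0.2  0.07 1.32] -0.14
  row [0.2  0.07 3.52] -0.14
  row [0.2  0.07 6.24] -0.14
```

View pics/h1.png

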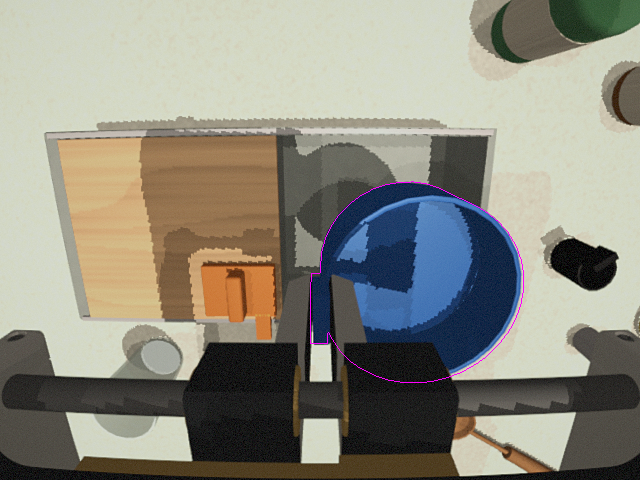

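Call:
{"name": "servo_tool", "arguments": {
  "moves": [
    [0.2, 0.07, 1.3, -0.1, 1],
    [0.2, 0.07, 2.6, -0.1, 1],
    [0.2, 0.07, 3.8, -0.1, 1],
    [0.2, 0.07, 4.8, -0.1, 1],
    [0.2, 0.07, 5.5, -0.1, 1],
    [0.2, 0.07, 5.9, -0.1, 1],
    [0.2, 0.07, 6.1, -0.1, 1],
    [0.2, 0.07, 6.2, -0.1, 1]
  ]
}}

```text
time: 11.53
tool_pos: [0.6096, 0.1822, 0.0536]
ee_rot: [3.141, -0.0, 0.246]
wrist_force: [-1.8, 0.0, 1.4]
width: 0.0083
finger_force: 30.1
```

Call:
{"name": "servo_tool", "arguments": {
  "moves": [
    [0, 0, 0.05, 0, 1],
    [0, 0, 0.05, 0, 1],
    [0, 0, 0.05, 0, 0.8],
    [0, 0, 0.05, 0, 0.8],
    [0, 0, 0.05, 0, 0.8],
    [0, 0, 0.05, 0, 0.8]
  ]
}}

```text
time: 12.03
tool_pos: [0.6103, 0.1831, 0.0524]
ee_rot: [-3.142, -0.002, 0.247]
wrist_force: [-0.2, 0.7, 0.1]
width: 0.0188
finger_force: 0.0
```

Call:
{"name": "servo_tool", "arguments": {
  "moves": [
    [0, 0, -1, 0, 0.8],
    [0, 0, -3, 0, 0.8],
    [0, 0, -5, 0, 0.8],
    [0, 0, -6, 0, 0.7],
    [0, 0, -6, 0, 0.65]
  ]
}}

```text
time: 12.45
tool_pos: [0.6141, 0.1839, 0.214]
ee_rot: [3.141, -0.02, 0.247]
wrist_force: [1.5, 0.3, 1.0]
width: 0.0287
finger_force: 0.0
```

```bash
python3 - <<'E'
from d import *
b=snap("scene")
c=cw(0,-.01)
print("target",c,fitcup([b],1,*c,.006))
for i,x,y in((3,.5705,-.2745),(4,.5036,-.4432),(5,.617,-.1055)): p=fitcup([b],i,x,y);print(i,p)
deltas((.5705,-.29,.2,np.pi))
E
```

```text
target [0.62014301 0.12967836] (array([ 0.59324785,  0.15040365, -0.02189756]), np.float64(0.3184264465174189))
3 (array([ 0.56974312, -0.27468503,  4.60289071]), np.float64(0.0690084433860143))
4 (array([ 0.50319316, -0.44331395,  3.42365335]), np.float64(0.10213521982104212))
5 (array([ 0.61528783, -0.10524624,  0.44155909]), np.float64(0.13151012310050958))
t 12.5 tcp [0.613  0.1836 0.2098] rpy [ 3.141 -0.014  0.247] q6 1.53 q1 0.2 F [-0.1  0.1 -0.2] w 0.0313
  row [-6.29 17.95  0.31] -27.64
```

```bash
python3 - <<'E'
from d import *
deltas((.5653,-.3135,.2,-.11))
E
```

```text
t 12.5 tcp [0.613  0.1836 0.2098] rpy [ 3.141 -0.014  0.247] q6 1.53 q1 0.2 F [-0.1  0.1 -0.2] w 0.0313
  row [-6.72 18.82  0.3 ] 3.41
```

Call:
{"name": "servo_tool", "arguments": {
  "moves": [
    [-4, 11.4, 0, 3.4, 0.65],
    [-4, 11.4, 0, 3.4, 0.65],
    [-4, 11.4, 0, 3.4, 0.65],
    [-4, 11.4, 0, 3.4, 0.65],
    [-4, 11.4, 0, 3.4, 0.65],
    [-4, 11.4, 0, 3.4, 0.65],
    [-4, 11.4, 0, 3.4, 0.65],
    [-4, 11.4, 0, 3.4, 0.65],
    [-4, 11.4, 0, 3.4, 0.65],
    [-4, 11.4, 0, 3.4, 0.65]
  ]
}}

```text
time: 13.33
tool_pos: [0.5821, -0.1177, 0.2006]
ee_rot: [-3.14, 0.002, -0.11]
wrist_force: [-0.6, 0.7, 0.7]
width: 0.033
finger_force: 0.0
```

```bash
python3 - <<'E'
from d import *
deltas((.5653,-.3135,.2,-.11))
E
```

```text
t 13.33 tcp [ 0.5821 -0.1177  0.2006] rpy [-3.14e+00  2.00e-03 -1.10e-01] q6 1.39 q1 -0.3 F [-0.6  0.7  0.7] w 0.033
  row [0.19 7.86 0.01] -0.0
```

Call:
{"name": "servo_tool", "arguments": {
  "moves": [
    [0.2, 7.8, 0, 0, 0.65],
    [0.2, 7.8, 0, 0, 0.65],
    [0.2, 7.8, 0, 0, 0.65],
    [0.2, 7.8, 0, 0, 0.65],
    [0.2, 7.8, 0, 0, 0.65],
    [0.2, 7.8, 0, 0, 0.65],
    [0.2, 7.8, 0, 0, 0.65],
    [0.2, 7.8, 0, 0, 0.65],
    [0.2, 7.8, 0, 0, 0.65]
  ]
}}

```text
time: 14.08
tool_pos: [0.5671, -0.3097, 0.2018]
ee_rot: [-3.141, -0.0, -0.106]
wrist_force: [0.3, 0.8, 0.0]
width: 0.033
finger_force: 0.0
```

```bash
sed -i 's/zs=(.11,.042)/zs=(.11,.05)/' cup.py; python3 cup.py 3 .5697 -.2747 0
```

```text
scene [ 0.5713 -0.2752  4.5478] 0.051 wrist [ 0.5718 -0.2732  4.5171] 0.039
t 14.18 tcp [ 0.5669 -0.3101  0.202 ] rpy [-3.141 -0.    -0.106] q6 1.09 q1 -0.59 F [0.2 0.9 0.7] w 0.0329
  row [-0.1   0.06  3.68] 0.85
  row [-0.1   0.06  6.08] 0.85
```

Call:
{"name": "servo_tool", "arguments": {
  "moves": [
    [-0.1, 0.06, 1.5, 0.8, 0.65],
    [-0.1, 0.06, 3.2, 0.8, 0.65],
    [-0.1, 0.06, 4.7, 0.8, 0.65],
    [-0.1, 0.06, 5.7, 0.8, 0.65],
    [-0.1, 0.06, 6.0, 0.8, 0.65],
    [-0.1, 0.06, 6.0, 0.8, 0.65],
    [-0.1, 0.06, 6.0, 0.8, 1],
    [-0.1, 0.06, 6.0, 0.8, 1],
    [-0.1, 0.06, 6.0, 0.8, 1],
    [-0.1, 0.06, 6.0, 0.8, 1]
  ]
}}

```text
time: 15.02
tool_pos: [0.5649, -0.3143, 0.0545]
ee_rot: [3.14, -0.004, -0.193]
wrist_force: [0.1, 0.3, 0.1]
width: 0.0098
finger_force: 0.3
```

Call:
{"name": "servo_tool", "arguments": {
  "moves": [
    [0, 0, 0, 0, 1],
    [0, 0, -0.5, 0, 1],
    [0, 0, -1.5, 0, 1],
    [0, 0, -3, 0, 1],
    [0, 0, -4.5, 0, 1],
    [0, 0, -6, 0, 1],
    [0, 0, -6.5, 0, 1],
    [0, 0, -6.5, 0, 1]
  ]
}}

```text
time: 15.68
tool_pos: [0.5652, -0.315, 0.2203]
ee_rot: [3.137, -0.01, -0.193]
wrist_force: [0.6, -0.2, -1.4]
width: 0.008
finger_force: 30.0
```

```bash
python3 - <<'E'
from d import *
t=cw(0,-.010-.039); yaw=CP[2]
deltas((*t,.215,yaw))
E
```

```text
t 15.68 tcp [ 0.5652 -0.315   0.2203] rpy [ 3.137 -0.01  -0.193] q6 1.17 q1 -0.6 F [ 0.6 -0.2 -1.4] w 0.008
  row [ -0.61 -16.46   0.13] -4.1
```

Call:
{"name": "servo_tool", "arguments": {
  "moves": [
    [-0.6, -16.5, 0, -4.1, 1],
    [-0.6, -16.5, 0, -4.1, 1],
    [-0.6, -16.5, 0, -4.1, 1],
    [-0.6, -16.5, 0, -4.1, 1],
    [-0.6, -16.5, 0, -4.1, 1],
    [-0.6, -16.5, 0, -4.1, 1],
    [-0.6, -16.5, 0, -4.1, 1],
    [-0.6, -16.5, 0, -4.1, 1],
    [-0.6, -16.5, 0, -4.1, 1],
    [-0.6, -16.5, 0, -4.1, 1]
  ]
}}

```text
time: 16.52
tool_pos: [0.6265, 0.0965, 0.2102]
ee_rot: [-3.14, 0.006, 0.237]
wrist_force: [0.2, -0.6, -1.2]
width: 0.0076
finger_force: 30.0
```

```bash
python3 - <<'E'
from d import *
t=cw(0,-.010-.039); yaw=CP[2]
deltas((*t,.215,yaw))
E
```

```text
t 16.52 tcp [0.6265 0.0965 0.2102] rpy [-3.14   0.006  0.237] q6 1.4 q1 0.06 F [ 0.2 -0.6 -1.2] w 0.0076
  row [ 0.06  0.21 -0.19] 0.0
```

Call:
{"name": "servo_tool", "arguments": {
  "moves": [
    [0, 0, 0, 0, 1],
    [0, 0, 0, 0, 1],
    [0, 0, 0, 0, 1]
  ]
}}

```text
time: 16.77
tool_pos: [0.6269, 0.0937, 0.2113]
ee_rot: [3.141, 0.005, 0.237]
wrist_force: [-1.5, -0.2, -1.4]
width: 0.0072
finger_force: 30.0
```

```bash
python3 - <<'E'
from hold import *
held(3,.0525,0,-.01,-np.pi/2,(.15,.105,.0625),0)
s=snap("wrist");im=s["image"].copy()
c=cw(0,-.01);M=cupmask(s,1,*c,.006,CP[2]+np.pi/2)
cv2.drawContours(im,cv2.findContours(M,0,1)[0],-1,(255,0,255),1)
cv2.imwrite("pics/h3.png",im)
E
```

```text
held [0.6159 0.1318 4.9904] 0.167 nominal 0.6181 0.1309 4.947
t 16.82 tcp [0.6272 0.093  0.212 ] rpy [3.141 0.004 0.235] q6 1.39 q1 0.06 F [-0.6 -0.7 -0.8] w 0.0075
  row [0.09 0.12 2.48] 0.4
  row [0.09 0.12 4.28] 0.4
  row [0.1  0.12 5.98] 0.4
```

View pics/h3.png

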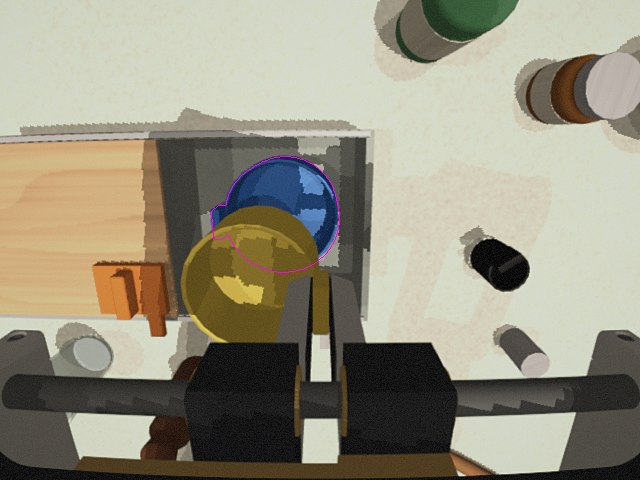

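Call:
{"name": "servo_tool", "arguments": {
  "moves": [
    [0.1, 0.12, 1.5, 0.4, 1],
    [0.1, 0.12, 2.9, 0.4, 1],
    [0.1, 0.12, 4, 0.4, 1],
    [0.1, 0.12, 4.9, 0.4, 1],
    [0.1, 0.12, 5.5, 0.4, 1],
    [0.1, 0.12, 5.8, 0.4, 1],
    [0.1, 0.12, 5.95, 0.4, 1],
    [0.1, 0.12, 6.0, 0.4, 1],
    [0.1, 0.12, 6.0, 0.4, 1]
  ]
}}

```text
time: 17.62
tool_pos: [0.632, 0.0914, 0.0654]
ee_rot: [3.142, -0.003, 0.193]
wrist_force: [0.0, -0.5, -0.8]
width: 0.0077
finger_force: 30.0
```

Call:
{"name": "servo_tool", "arguments": {
  "moves": [
    [0, 0, 0.05, 0, 1],
    [0, 0, 0.1, 0, 1],
    [0, 0, 0.1, 0, 1]
  ]
}}

```text
time: 17.87
tool_pos: [0.6324, 0.0918, 0.0645]
ee_rot: [3.141, -0.004, 0.195]
wrist_force: [-0.5, -0.2, 4.8]
width: 0.0078
finger_force: 30.0
```

Contact with the floor of cup1; release.

Call:
{"name": "servo_tool", "arguments": {
  "moves": [
    [0, 0, -0.03, 0, 0.8],
    [0, 0, -0.03, 0, 0.8],
    [0, 0, -0.03, 0, 0.8],
    [0, 0, -0.03, 0, 0.8],
    [0, 0, -1, 0, 0.8],
    [0, 0, -2.5, 0, 0.8],
    [0, 0, -4.5, 0, 0.8],
    [0, 0, -6, 0, 0.65],
    [0, 0, -6, 0, 0.65],
    [0, 0, -6, 0, 0.65]
  ]
}}

```text
time: 18.7
tool_pos: [0.6331, 0.0921, 0.2169]
ee_rot: [3.14, -0.009, 0.195]
wrist_force: [0.6, -0.5, -0.4]
width: 0.032
finger_force: 0.0
```

```bash
cat > st.py <<'E'
from d import *
def stack(i,z,name=None):
    s=snap("wrist");c=cw(0,-.01);p,f=fitcup([s],i,*c,z,rad=.08)
    R=np.array([[np.cos(CP[2]),np.sin(CP[2])],[-np.sin(CP[2]),np.cos(CP[2])]])
    print("cup",i,"in case",(R@(p[:2]-CP[:2])).round(4),"phi",np.degrees(p[2]-CP[2]).round(1)%360,round(f,3));return s,p
E
python3 - <<'E'
from st import *
s,p=stack(3,.010);stack(1,.006)
b=snap("scene")
print(fitcup([b],4,.5036,-.4432));print(fitcup([b],5,.615,-.1052))
deltas((.47,-.452,.2,-1.2))
E
```

```text
cup 3 in case [ 0.0022 -0.0094] phi 268.4 0.03
cup 1 in case [ 0.0008 -0.0091] phi 90.6 0.569
(array([ 0.50190628, -0.44303467,  3.49553119]), np.float64(0.09751710414161674))
(array([ 0.61501751, -0.10520476,  0.30141618]), np.float64(0.13385535518161695))
t 18.85 tcp [0.6301 0.0918 0.2091] rpy [-3.141  0.004  0.194] q6 1.43 q1 0.06 F [-0.1 -0.6 -0.7] w 0.0329
  row [-10.49  20.11   0.39] 13.32
```

```bash
python3 - <<'E'
from d import *
s=snap("top");print("purple",unproj(s,[(463,308)],.05))
deltas((.4725,-.4525,.2,1.88))
E
```

```text
purple [[ 0.38951404 -0.45008047  0.05      ]]
t 18.9 tcp [0.6299 0.0918 0.2085] rpy [-3.141  0.005  0.194] q6 1.43 q1 0.06 F [-0.1 -0.1  0. ] w 0.0328
  row [-10.38  20.15   0.38] -16.1
```

Call:
{"name": "servo_tool", "arguments": {
  "moves": [
    [-6, 11.6, 0, -11.9, 0.65],
    [-6, 11.6, 0, -11.9, 0.65],
    [-6, 11.6, 0, -11.9, 0.65],
    [-6, 11.6, 0, -11.9, 0.65],
    [-6, 11.6, 0, -11.9, 0.65],
    [-6, 11.6, 0, -11.9, 0.65],
    [-6, 11.6, 0, -11.9, 0.65],
    [-6, 11.6, 0, -11.9, 0.65],
    [-6, 11.6, 0, -11.9, 0.65],
    [-6, 11.6, 0, -11.9, 0.65]
  ]
}}

```text
time: 19.73
tool_pos: [0.5376, -0.2249, 0.2085]
ee_rot: [-3.136, -0.001, 1.389]
wrist_force: [0.2, -0.5, 0.4]
width: 0.0329
finger_force: 0.0
```

```bash
python3 - <<'E'
from d import *
deltas((.4725,-.4525,.2,1.88))
E
```

```text
t 19.73 tcp [ 0.5376 -0.2249  0.2085] rpy [-3.136e+00 -1.000e-03  1.389e+00] q6 -0.31 q1 -0.49 F [ 0.2 -0.5  0.4] w 0.0329
  row [-9.43 -0.91  0.34] -4.69
```

Call:
{"name": "servo_tool", "arguments": {
  "moves": [
    [-9.4, -0.9, 0.3, -4.6, 0.65],
    [-9.4, -0.9, 0.3, -4.6, 0.65],
    [-9.4, -0.9, 0.3, -4.6, 0.65],
    [-9.4, -0.9, 0.3, -4.6, 0.65],
    [-9.4, -0.9, 0.3, -4.6, 0.65],
    [-9.4, -0.9, 0.3, -4.6, 0.65],
    [-9.4, -0.9, 0.3, -4.6, 0.65],
    [-9.4, -0.9, 0.3, -4.6, 0.65],
    [-9.4, -0.9, 0.3, -4.6, 0.65],
    [-9.4, -0.9, 0.3, -4.6, 0.65]
  ]
}}

```text
time: 20.57
tool_pos: [0.4755, -0.4471, 0.2032]
ee_rot: [-3.141, -0.002, 1.872]
wrist_force: [0.0, 0.3, 0.1]
width: 0.0331
finger_force: 0.0
```

```bash
python3 cup.py 4 .502 -.443 1; python3 - <<'E'
from d import *
s=snap("wrist");cv2.imwrite("pics/r4.png",s["image"])
E
```

```text
scene [ 0.5019 -0.443   3.4956] 0.093 wrist [ 0.5047 -0.4411  3.4166] 0.079
t 20.67 tcp [ 0.4759 -0.4471  0.2042] rpy [ 3.141 -0.     1.872] q6 -1.14 q1 -0.84 F [ 0.  -0.2  0.7] w 0.0335
  row [-0.08 -0.07  3.77] 0.25
  row [-0.08 -0.07  6.17] 0.25
```

View pics/r4.png

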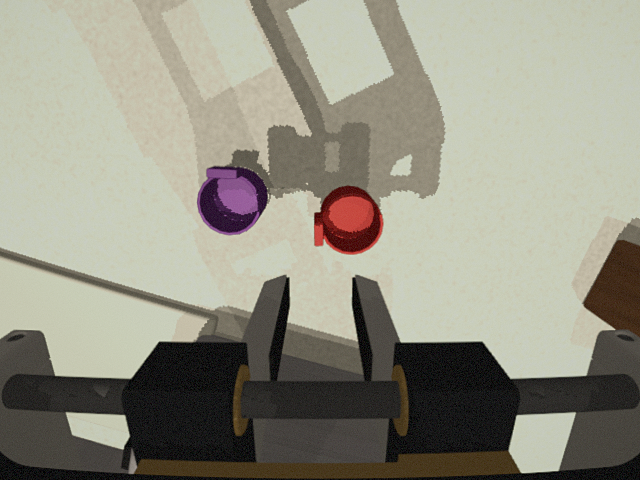

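Call:
{"name": "servo_tool", "arguments": {
  "moves": [
    [-0.08, -0.07, 1.5, 0.25, 0.7],
    [-0.08, -0.07, 3.2, 0.25, 0.7],
    [-0.08, -0.07, 4.7, 0.25, 0.7],
    [-0.08, -0.07, 5.7, 0.25, 0.7],
    [-0.08, -0.07, 6.1, 0.25, 0.7],
    [-0.08, -0.07, 6.1, 0.25, 0.7],
    [-0.08, -0.07, 6.1, 0.25, 1],
    [-0.08, -0.07, 6.1, 0.25, 1],
    [-0.08, -0.07, 6.1, 0.25, 1],
    [-0.08, -0.07, 6.1, 0.25, 1]
  ]
}}

```text
time: 21.55
tool_pos: [0.4755, -0.4522, 0.0549]
ee_rot: [3.139, 0.005, 1.844]
wrist_force: [0.6, 0.2, 4.8]
width: 0.0077
finger_force: 29.9
```

Call:
{"name": "servo_tool", "arguments": {
  "moves": [
    [0, 0, 0, 0, 1],
    [0, 0, -0.5, 0, 1],
    [0, 0, -1.5, 0, 1],
    [0, 0, -3, 0, 1],
    [0, 0, -4.5, 0, 1],
    [0, 0, -6, 0, 1],
    [0, 0, -6.5, 0, 1],
    [0, 0, -6.5, 0, 1]
  ]
}}

```text
time: 22.22
tool_pos: [0.4753, -0.4527, 0.2203]
ee_rot: [3.137, 0.009, 1.844]
wrist_force: [0.6, 0.1, -0.3]
width: 0.0076
finger_force: 29.9
```

```bash
python3 - <<'E'
from d import *
t=cw(.0022-.031,-.0094); yaw=CP[2]+np.pi/2
deltas((*t,.215,yaw))
E
```

```text
t 22.22 tcp [ 0.4753 -0.4527  0.2203] rpy [3.137 0.009 1.844] q6 -1.12 q1 -0.85 F [ 0.6  0.1 -0.3] w 0.0076
  row [20.94 10.7   0.06] 0.35
```

Call:
{"name": "servo_tool", "arguments": {
  "moves": [
    [14, 7.1, 0, 0.3, 1],
    [14, 7.1, 0, 0.3, 1],
    [14, 7.1, 0, 0.3, 1],
    [14, 7.1, 0, 0.3, 1],
    [14, 7.1, 0, 0.3, 1],
    [14, 7.1, 0, 0.3, 1],
    [14, 7.1, 0, 0.3, 1],
    [14, 7.1, 0, 0.3, 1],
    [14, 7.1, 0, 0.3, 1],
    [14, 7.1, 0, 0.3, 1]
  ]
}}

```text
time: 23.05
tool_pos: [0.5495, -0.061, 0.2107]
ee_rot: [-3.137, -0.005, 1.817]
wrist_force: [0.3, -0.5, -0.4]
width: 0.0079
finger_force: 29.9
```

```bash
python3 - <<'E'
from d import *
t=cw(.0022-.031,-.0094); yaw=CP[2]+np.pi/2
deltas((*t,.215,yaw))
E
```

```text
t 23.05 tcp [ 0.5495 -0.061   0.2107] rpy [-3.137 -0.005  1.817] q6 -0.46 q1 -0.21 F [ 0.3 -0.5 -0.4] w 0.0079
  row [ 6.75  3.45 -0.15] 0.09
```

Call:
{"name": "servo_tool", "arguments": {
  "moves": [
    [6.7, 3.45, 0, 0.1, 1],
    [6.7, 3.45, 0, 0.1, 1],
    [6.7, 3.45, 0, 0.1, 1],
    [6.7, 3.45, 0, 0.1, 1],
    [6.7, 3.45, 0, 0.1, 1],
    [6.7, 3.45, 0, 0.1, 1],
    [6.7, 3.45, 0, 0.1, 1],
    [6.7, 3.45, 0, 0.1, 1],
    [6.7, 3.45, 0, 0.1, 1]
  ]
}}

```text
time: 23.8
tool_pos: [0.5938, 0.1155, 0.2129]
ee_rot: [-3.139, 0.0, 1.8]
wrist_force: [0.1, 1.1, -1.2]
width: 0.0076
finger_force: 29.9
```

```bash
python3 - <<'E'
from hold import *
held(4,.0535,.0022,-.0094,np.pi,(.15,.105,.0675),1)
held(4,.0535,.0022,-.0094,np.pi,(.15,.105,.0675),1,"pics/h4.png")
s=snap("wrist");im=cv2.imread("pics/h4.png")
c=cw(.0022,-.0094);M=cupmask(s,3,*c,.010,CP[2]-np.pi/2)
cv2.drawContours(im,cv2.findContours(M,0,1)[0],-1,(0,255,0),1)
cv2.imwrite("pics/h4.png",im)
E
```

```text
held [0.6237 0.1247 3.334 ] 0.168 nominal 0.6241 0.1225 3.37
t 23.85 tcp [0.5939 0.1155 0.2134] rpy [-3.14  0.    1.8 ] q6 -0.13 q1 0.1 F [-0.   0.7 -0.5] w 0.0079
  row [0.19 0.   2.54] -0.42
  row [0.19 0.01 4.34] -0.42
  row [0.2  0.01 5.84] -0.42
held [0.6236 0.1258 3.3538] 0.169 nominal 0.6243 0.1225 3.37
t 23.9 tcp [0.5941 0.1155 0.2139] rpy [-3.141  0.     1.8  ] q6 -0.13 q1 0.1 F [-0.3  0.4 -1. ] w 0.0076
  row [ 0.18 -0.01  2.56] -0.23
  row [ 0.18 -0.    4.36] -0.23
  row [ 0.18 -0.    5.86] -0.23
```

View pics/h4.png

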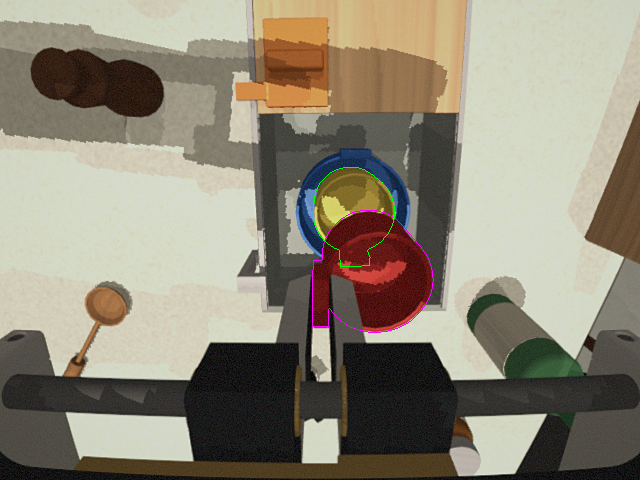

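Call:
{"name": "servo_tool", "arguments": {
  "moves": [
    [0.19, 0, 1.5, -0.3, 1],
    [0.19, 0, 2.9, -0.3, 1],
    [0.19, 0, 4, -0.3, 1],
    [0.19, 0, 4.6, -0.3, 1],
    [0.19, 0, 5.0, -0.3, 1],
    [0.19, 0, 5.4, -0.3, 1],
    [0.19, 0, 5.65, -0.3, 1],
    [0.19, 0, 5.8, -0.3, 1],
    [0.19, 0, 5.85, -0.3, 1]
  ]
}}

```text
time: 24.7
tool_pos: [0.5938, 0.1216, 0.069]
ee_rot: [3.14, 0.0, 1.833]
wrist_force: [-2.0, 0.7, 3.1]
width: 0.0081
finger_force: 30.0
```

Call:
{"name": "servo_tool", "arguments": {
  "moves": [
    [0, 0, 0.05, 0, 1],
    [0, 0, 0.05, 0, 1]
  ]
}}

```text
time: 24.87
tool_pos: [0.5939, 0.1217, 0.069]
ee_rot: [3.139, 0.0, 1.833]
wrist_force: [-2.3, -0.8, 5.1]
width: 0.0079
finger_force: 30.0
```

Call:
{"name": "servo_tool", "arguments": {
  "moves": [
    [0, 0, -0.03, 0, 0.8],
    [0, 0, -0.03, 0, 0.8],
    [0, 0, -0.03, 0, 0.8],
    [0, 0, -0.03, 0, 0.8],
    [0, 0, -1, 0, 0.8],
    [0, 0, -2.5, 0, 0.8],
    [0, 0, -4.5, 0, 0.8],
    [0, 0, -6, 0, 0.65],
    [0, 0, -6, 0, 0.65],
    [0, 0, -6, 0, 0.65]
  ]
}}

```text
time: 25.7
tool_pos: [0.5954, 0.122, 0.2217]
ee_rot: [3.132, 0.001, 1.833]
wrist_force: [0.2, 0.3, 0.3]
width: 0.0325
finger_force: 0.0
```

```bash
python3 - <<'E'
from st import *
s,p=stack(4,.014);stack(4,.018);stack(4,.022)
b=snap("scene")
print(fitcup([b],5,.615,-.1052))
g=snap("top");
print(fitcup([g],5,.615,-.1052))
E
```

```text
cup 4 in case [ 0.0037 -0.0086] phi 179.5 0.085
cup 4 in case [ 0.0036 -0.0092] phi 177.8 0.1
cup 4 in case [ 0.0035 -0.0093] phi 177.4 0.123
(array([ 0.61501751, -0.10520476,  0.30141618]), np.float64(0.1295077022882084))
(array([ 0.62197808, -0.10235296,  3.36543306]), np.float64(0.20427024909786407))
```

```bash
python3 - <<'E'
from d import *
deltas((.635,-.092,.21,2.2))
E
```

```text
t 25.95 tcp [0.5921 0.1215 0.2136] rpy [-3.136e+00 -1.000e-03  1.833e+00] q6 -0.15 q1 0.11 F [ 0.4  0.6 -0.1] w 0.033
  row [-8.69 -0.56  0.14] -3.5
```

Call:
{"name": "servo_tool", "arguments": {
  "moves": [
    [-8.7, -0.5, 0.1, -3.5, 0.65],
    [-8.7, -0.5, 0.1, -3.5, 0.65],
    [-8.7, -0.5, 0.1, -3.5, 0.65],
    [-8.7, -0.5, 0.1, -3.5, 0.65],
    [-8.7, -0.5, 0.1, -3.5, 0.65],
    [-8.7, -0.5, 0.1, -3.5, 0.65],
    [-8.7, -0.5, 0.1, -3.5, 0.65],
    [-8.7, -0.5, 0.1, -3.5, 0.65],
    [-8.7, -0.5, 0.1, -3.5, 0.65],
    [-8.7, -0.5, 0.1, -3.5, 0.65]
  ]
}}

```text
time: 26.78
tool_pos: [0.6374, -0.0896, 0.214]
ee_rot: [3.141, -0.001, 2.202]
wrist_force: [-0.4, 0.1, 0.8]
width: 0.0328
finger_force: 0.0
```

```bash
python3 cup.py 5 .617 -.1055 0; python3 - <<'E'
from cup import *
s=snap("wrist");p,f=fitcup([s],5,.617,-.1055);print(p,f)
im=s["image"].copy()
for q,c in((mask(s,5),(0,0,255)),(cupmask(s,5,p[0],p[1],0,p[2]),(255,0,255))): cv2.drawContours(im,cv2.findContours(q,0,1)[0],-1,c,1)
u=proj(s,[[.617,-.1055,.03]])[0].astype(int);print(u)
cv2.imwrite("pics/b5.png",cv2.resize(im[max(0,u[1]-80):u[1]+80,max(0,u[0]-110):u[0]+110],None,fx=3.5,fy=3.5))
E
```

```text
scene [ 0.6161 -0.1057  0.6164] 0.117 wrist [ 0.6191 -0.103   1.955 ] 0.365
t 26.88 tcp [ 0.6375 -0.0898  0.2145] rpy [ 3.141 -0.     2.202] q6 -0.86 q1 -0.23 F [-0.  -0.2 -0.4] w 0.0331
  row [ 0.9  -0.68  4.18] -12.64
  row [ 0.9  -0.68  6.58] -12.64
[ 0.61920856 -0.10241073  1.90076639] 0.36015269769623703
[294 215]
```

View pics/b5.png

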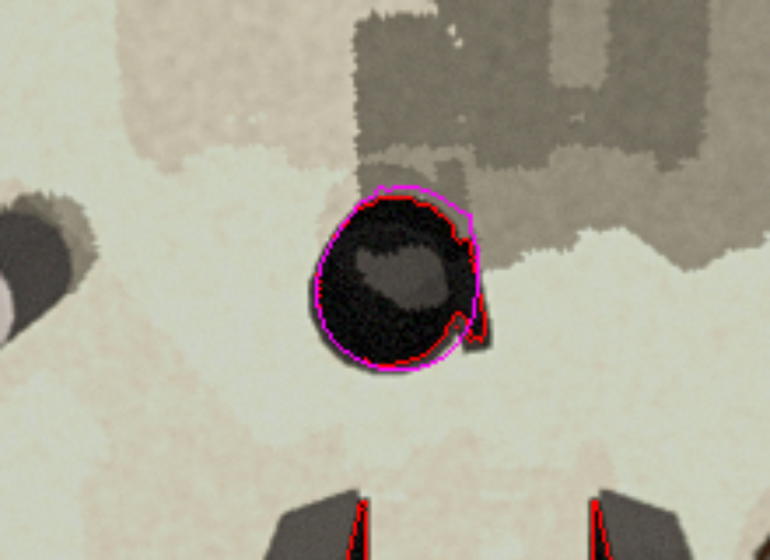

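```bash
python3 - <<'E'
import h
from cup import *
def mk(s,i):
    m=cv2.inRange(s["image"].max(2),0,85)
    return cv2.morphologyEx(m,cv2.MORPH_CLOSE,np.ones((9,9)))if 0 else m
h.mask=mk
s=snap("wrist");p,f=fitcup([s],5,.617,-.1055,rad=.045);print(p,f)
x,y,th=p;t=(x+.023*np.cos(th),y+.023*np.sin(th));deltas((*t,.11,th+np.pi/2),(*t,.05,th+np.pi/2))
im=s["image"].copy()
for q,c in((mk(s,5),(0,0,255)),(cupmask(s,5,p[0],p[1],0,p[2]),(255,0,255))): cv2.drawContours(im,cv2.findContours(q,0,1)[0],-1,c,1)
cv2.imwrite("pics/b6.png",cv2.resize(im[135:295,184:404],None,fx=3.5,fy=3.5))
E
```

```text
[ 0.61828592 -0.1055252   0.90627488] 0.08450021149666709
t 26.98 tcp [ 0.6376 -0.0902  0.2145] rpy [3.141 0.    2.202] q6 -0.86 q1 -0.23 F [-0.   0.1 -0.1] w 0.0329
  row [ 0.21 -0.1   4.18] -2.63
  row [ 0.21 -0.1   6.58] -2.63
```

Call:
{"name": "servo_tool", "arguments": {
  "moves": [
    [0.2, -0.1, 1.5, -2.5, 0.72],
    [0.2, -0.1, 3.2, -2.5, 0.72],
    [0.2, -0.1, 4.8, -2.5, 0.72],
    [0.2, -0.1, 5.9, -2.5, 0.72],
    [0.2, -0.1, 6.5, -2.5, 0.72],
    [0.2, -0.1, 6.5, -2.5, 0.72],
    [0.2, -0.1, 6.5, -2.5, 1],
    [0.2, -0.1, 6.5, -2.5, 1],
    [0.2, -0.1, 6.5, -2.5, 1],
    [0.2, -0.1, 6.5, -2.5, 1]
  ]
}}

```text
time: 27.82
tool_pos: [0.6342, -0.0893, 0.0546]
ee_rot: [3.14, 0.004, 2.462]
wrist_force: [0.4, -0.8, 2.5]
width: 0.0076
finger_force: 30.0
```

Call:
{"name": "servo_tool", "arguments": {
  "moves": [
    [0, 0, 0, 0, 1],
    [0, 0, -0.5, 0, 1],
    [0, 0, -1.5, 0, 1],
    [0, 0, -3, 0, 1],
    [0, 0, -4.5, 0, 1],
    [0, 0, -6, 0, 1],
    [0, 0, -6.5, 0, 1],
    [0, 0, -6.5, 0, 1]
  ]
}}

```text
time: 28.48
tool_pos: [0.6348, -0.0895, 0.2208]
ee_rot: [3.137, 0.01, 2.462]
wrist_force: [0.1, 0.9, -0.7]
width: 0.0078
finger_force: 30.0
```

```bash
python3 - <<'E'
from d import *
t=cw(.0037+.023,-.0086); yaw=CP[2]+np.pi/2
deltas((*t,.215,yaw))
E
```

```text
t 28.48 tcp [ 0.6348 -0.0895  0.2208] rpy [3.137 0.01  2.462] q6 -1.12 q1 -0.23 F [ 0.1  0.9 -0.7] w 0.0078
  row [5.37 7.33 0.22] 6.25
```

Call:
{"name": "servo_tool", "arguments": {
  "moves": [
    [5.4, 7.3, 0, 6.2, 1],
    [5.4, 7.3, 0, 6.2, 1],
    [5.4, 7.3, 0, 6.2, 1],
    [5.4, 7.3, 0, 6.2, 1],
    [5.4, 7.3, 0, 6.2, 1],
    [5.4, 7.3, 0, 6.2, 1],
    [5.4, 7.3, 0, 6.2, 1],
    [5.4, 7.3, 0, 6.2, 1],
    [5.4, 7.3, 0, 6.2, 1],
    [5.4, 7.3, 0, 6.2, 1]
  ]
}}

```text
time: 29.32
tool_pos: [0.6421, 0.1362, 0.2129]
ee_rot: [-3.139, 0.0, 1.811]
wrist_force: [-0.4, 0.8, -0.8]
width: 0.0077
finger_force: 30.0
```

Call:
{"name": "servo_tool", "arguments": {
  "moves": [
    [0, 0, 0, 0, 1],
    [0, 0, 0, 0, 1]
  ]
}}

```text
time: 29.48
tool_pos: [0.6425, 0.1363, 0.2141]
ee_rot: [-3.141, 0.0, 1.81]
wrist_force: [0.1, -0.2, 0.2]
width: 0.0076
finger_force: 30.0
```

```bash
python3 - <<'E'
import h
from hold import *
h.mask=lambda s,i:cv2.inRange(s["image"].max(2),0,60)
held(5,.0545,.0037,-.0086,0,(.15,.105,.0725),0,"pics/h5.png")
s=snap("wrist");im=cv2.imread("pics/h5.png")
c=cw(.0037,-.0086);M=cupmask(s,4,*c,.014,CP[2]+np.pi)
cv2.drawContours(im,cv2.findContours(M,0,1)[0],-1,(0,255,0),1)
cv2.imwrite("pics/h5.png",im)
E
```

```text
held [0.6201 0.1324 6.3376] 0.724 nominal 0.6202 0.131 0.24
t 29.53 tcp [0.6426 0.1365 0.2143] rpy [3.141 0.    1.811] q6 -0.12 q1 0.12 F [-0.4 -0.2 -0.9] w 0.0078
  row [0.11 0.12 2.57] -1.74
  row [0.11 0.12 4.37] -1.74
  row [0.11 0.12 5.67] -1.74
```

View pics/h5.png

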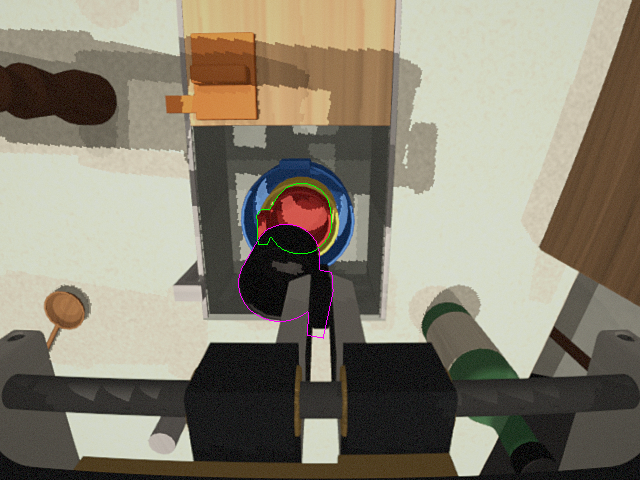

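Call:
{"name": "servo_tool", "arguments": {
  "moves": [
    [0, 0.12, 1.5, 0, 1],
    [0, 0.12, 2.6, 0, 1],
    [0, 0.12, 3.4, 0, 1],
    [0, 0.12, 4.0, 0, 1],
    [0, 0.12, 4.5, 0, 1],
    [0, 0.12, 5.0, 0, 1],
    [0, 0.12, 5.3, 0, 1],
    [0, 0.12, 5.5, 0, 1],
    [0, 0.12, 5.6, 0, 1],
    [0, 0.12, 5.65, 0, 1]
  ]
}}

```text
time: 30.42
tool_pos: [0.6457, 0.1385, 0.0733]
ee_rot: [3.141, 0.0, 1.812]
wrist_force: [-0.2, -0.1, -0.0]
width: 0.0076
finger_force: 30.0
```

Call:
{"name": "servo_tool", "arguments": {
  "moves": [
    [0, 0, 0.05, 0, 1],
    [0, 0, 0.05, 0, 1]
  ]
}}

```text
time: 30.58
tool_pos: [0.646, 0.1386, 0.0728]
ee_rot: [3.14, 0.0, 1.812]
wrist_force: [0.1, -0.1, -0.5]
width: 0.0076
finger_force: 30.0
```

Call:
{"name": "servo_tool", "arguments": {
  "moves": [
    [0, 0, 0.05, 0, 1],
    [0, 0, 0.08, 0, 1],
    [0, 0, 0.08, 0, 1]
  ]
}}

```text
time: 30.83
tool_pos: [0.6462, 0.1388, 0.0726]
ee_rot: [3.138, 0.0, 1.812]
wrist_force: [-2.5, 0.2, 5.0]
width: 0.0081
finger_force: 30.0
```

Seated; release and check.

Call:
{"name": "servo_tool", "arguments": {
  "moves": [
    [0, 0, -0.03, 0, 0.82],
    [0, 0, -0.03, 0, 0.82],
    [0, 0, -0.03, 0, 0.82],
    [0, 0, -0.03, 0, 0.82],
    [0, 0, -1, 0, 0.82],
    [0, 0, -2.5, 0, 0.82],
    [0, 0, -4.5, 0, 0.82],
    [0, 0, -5.5, 0, 0.75],
    [0, 0, -5.5, 0, 0.75],
    [0, 0, -5.5, 0, 0.75]
  ]
}}

```text
time: 31.67
tool_pos: [0.6468, 0.1386, 0.2108]
ee_rot: [3.135, 0.001, 1.812]
wrist_force: [0.2, -0.3, -0.7]
width: 0.0233
finger_force: 0.0
```

```bash
python3 - <<'E'
import h
from st import *
om=h.mask
h.mask=lambda s,i:cv2.inRange(s["image"].max(2),0,55)&cv2.inRange(cv2.cvtColor(s["image"],cv2.COLOR_BGR2HSV)[...,1],0,110)
for z in(.014,.018,.022):s,p=stack(5,z)
im=s["image"]
u=proj(s,[[*cw(0,-.01),.05]])[0].astype(int)
cv2.imwrite("pics/f5.png",cv2.resize(im[max(0,u[1]-85):u[1]+75,u[0]-100:u[0]+100],None,fx=3.7,fy=3.7))
# cover position: tab check
t=cw(-.045,.11);deltas((*t,.2,CP[2]+np.pi),(*t,.2,CP[2]))
E
```

```text
cup 5 in case [ 0.0037 -0.0093] phi 41.5 0.655
cup 5 in case [ 0.0045 -0.0075] phi 49.80000000000001 0.659
cup 5 in case [ 0.0077 -0.004 ] phi 75.80000000000001 0.673
t 31.82 tcp [0.6443 0.1383 0.2044] rpy [-3.137e+00 -1.000e-03  1.812e+00] q6 -0.12 q1 0.13 F [ 0.5  0.3 -0.6] w 0.0235
  row [ 4.71 -2.8   0.19] -14.95
  row [ 4.71 -2.8   0.19] 15.05
```

View pics/f5.png

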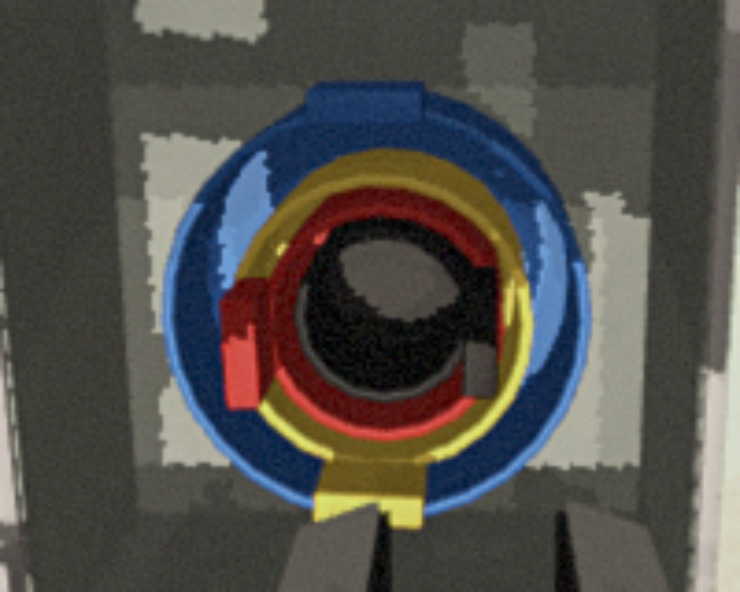

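Call:
{"name": "servo_tool", "arguments": {
  "moves": [
    [4.7, -2.8, 0, -11.9, 0.75],
    [4.7, -2.8, 0, -11.9, 0.75],
    [4.7, -2.8, 0, -11.9, 0.75],
    [4.7, -2.8, 0, -11.9, 0.75],
    [4.7, -2.8, 0, -11.9, 0.75],
    [4.7, -2.8, 0, -11.9, 0.75],
    [4.7, -2.8, 0, -11.9, 0.75],
    [4.7, -2.8, 0, -11.9, 0.75],
    [4.7, -2.8, 0, -11.9, 0.75],
    [4.7, -2.8, 0, -11.9, 0.75]
  ]
}}

```text
time: 32.65
tool_pos: [0.548, 0.2355, 0.2041]
ee_rot: [-3.14, -0.005, 3.065]
wrist_force: [-0.8, -0.6, -0.2]
width: 0.0235
finger_force: 0.0
```

Call:
{"name": "servo_tool", "arguments": {
  "moves": [
    [0, 0, 0, -3, 0.75],
    [0, 0, 0, -3, 0.75],
    [0, 0, 0, -3, 0.75],
    [0, 0, 0, -3, 0.75],
    [0, 0, 0, -3, 0.75],
    [0, 0, 0, -3, 0.75]
  ]
}}

```text
time: 33.15
tool_pos: [0.5487, 0.2357, 0.2057]
ee_rot: [-3.141, -0.003, -2.912]
wrist_force: [0.1, 0.6, 0.2]
width: 0.0231
finger_force: 0.0
```

```bash
python3 - <<'E'
from d import *
s=snap("wrist")
t=cw(-.045,.11);deltas((*t,.2,3.378),(*t,.121,3.378))
h=cv2.cvtColor(s["image"],cv2.COLOR_BGR2HSV);m=cv2.inRange(h,(5,190,120),(14,255,255))
P=np.array([[*cw(x,y+.16),.119] for x,y in((-.067,-.079),(-.023,-.079),(-.023,-.021),(-.067,-.021))])
M=np.zeros_like(m);cv2.fillConvexPoly(M,proj(s,P).round().astype(np.int32),255)
for q in(m,M): ys,xs=np.nonzero(q);print(xs.min(),xs.max(),ys.min(),ys.max(),xs.mean(),len(xs))
E
```

```text
t 33.2 tcp [0.5489 0.2357 0.2061] rpy [-3.142e+00 -2.000e-03 -2.912e+00] q6 -1.49 q1 0.31 F [-0.3  0.5  0.2] w 0.0231
  row [0.02 0.01 0.24] -0.06
  row [0.02 0.01 3.4 ] -0.06
165 359 186 300 321.01626712328766 1168
280 358 213 269 319.4242977848824 4379
```

Call:
{"name": "servo_tool", "arguments": {
  "moves": [
    [0, 0, 1.6, 0, 0.75],
    [0, 0, 2.4, 0, 0.75],
    [0, 0, 3.1, 0, 0.75],
    [0, 0, 3.35, 0, 0.75],
    [0, 0, 3.35, 0, 1.0],
    [0, 0, 3.35, 0, 1.0],
    [0, 0, 3.35, 0, 1.0],
    [0, 0, 3.35, 0, 1.0],
    [0, 0, 3.35, 0, 1.0]
  ]
}}

```text
time: 33.95
tool_pos: [0.5497, 0.2361, 0.1245]
ee_rot: [3.141, 0.002, -2.91]
wrist_force: [0.1, 1.0, -1.8]
width: 0.0117
finger_force: 30.0
```

Call:
{"name": "servo_tool", "arguments": {
  "moves": [
    [0, 0, 0.2, 0, 1],
    [0, 0, 0.4, 0, 1],
    [0, 0, 0.45, 0, 1],
    [0, 0, 0.45, 0, 1],
    [0, 0, 0.45, 0, 1]
  ]
}}

```text
time: 34.37
tool_pos: [0.5498, 0.2361, 0.1163]
ee_rot: [3.141, 0.004, -2.91]
wrist_force: [-5.8, -1.5, 12.7]
width: 0.0114
finger_force: 30.0
```

```bash
python3 - <<'E'
from d import *
t=cw(-.045,-.05);deltas((*t,.112,3.378))
E
```

```text
t 34.37 tcp [0.5498 0.2361 0.1163] rpy [ 3.141  0.004 -2.91 ] q6 -1.49 q1 0.31 F [-5.8 -1.5 12.7] w 0.0114
  row [ 0.03 -6.4   0.17] -0.05
```

Call:
{"name": "servo_tool", "arguments": {
  "moves": [
    [0, -0.5, 0.03, 0, 1],
    [0.01, -1.2, 0.03, 0, 1],
    [0.01, -2.0, 0.03, 0, 1],
    [0.01, -2.8, 0.03, 0, 1],
    [0.02, -3.6, 0.03, 0, 1],
    [0.02, -4.4, 0.03, 0, 1],
    [0.02, -5.2, 0.03, 0, 1],
    [0.03, -5.9, 0.03, 0, 1],
    [0.03, -6.4, 0.03, 0, 1],
    [0.03, -6.5, 0.03, 0, 1]
  ]
}}

```text
time: 35.2
tool_pos: [0.5873, 0.0806, 0.1163]
ee_rot: [3.133, 0.008, -2.911]
wrist_force: [-5.4, 12.3, 13.8]
width: 0.0118
finger_force: 30.0
```

```bash
python3 - <<'E'
from d import *
t=cw(-.045,-.05);deltas((*t,.112,3.378))
E
```

```text
t 35.2 tcp [0.5873 0.0806 0.1163] rpy [ 3.133  0.008 -2.911] q6 -1.77 q1 0.03 F [-5.4 12.3 13.8] w 0.0118
  row [0.06 0.   0.17] -0.05
```

Call:
{"name": "servo_tool", "arguments": {
  "moves": [
    [0, 0, 0, 0, 1],
    [0, 0, -0.2, 0, 1],
    [0, 0, -0.4, 0, 1],
    [0, 0, -0.45, 0, 0.75],
    [0, 0, -0.45, 0, 0.72],
    [0, 0, -0.45, 0, 0.72],
    [0, 0, -0.45, 0, 0.72]
  ]
}}

```text
time: 35.78
tool_pos: [0.5855, 0.077, 0.122]
ee_rot: [-3.141, -0.001, -2.911]
wrist_force: [0.9, -0.2, 0.0]
width: 0.0262
finger_force: 0.0
```

Call:
{"name": "servo_tool", "arguments": {
  "moves": [
    [0, 0, -1, 0, 0.72],
    [0, 0, -2.5, 0, 0.72],
    [0, 0, -4, 0, 0.72],
    [0, 0, -4, 0, 0.72],
    [0, 0, -4, 0, 0.72],
    [0, 0, -4, 0, 0.72]
  ]
}}

```text
time: 36.28
tool_pos: [0.5855, 0.0771, 0.2219]
ee_rot: [-3.142, -0.001, -2.911]
wrist_force: [-0.5, -0.3, -1.2]
width: 0.0262
finger_force: 0.0
```

```bash
python3 - <<'E'
from d import *
s=snap("wrist");b=snap("scene")
L=[(-.067,-.079),(-.023,-.079),(-.023,-.021),(-.067,-.021)]
for q in(s,b):
  im=q["image"]
  for z,c in((.119,(255,0,255)),(.111,(255,255,0))):
    for u in proj(q,[[*cw(x,y),z] for x,y in L]): cv2.circle(im,tuple((u*16).round().astype(int).tolist()),8,c,-1,cv2.LINE_AA,4)
cv2.imwrite("pics/end.png",np.hstack([cv2.resize(s["image"][150:310,230:390],(400,400)),cv2.resize(b["image"][170:330,380:540],(400,400))]))
deltas()
E
```

```text
t 36.38 tcp [0.5848 0.0772 0.2202] rpy [ 3.141 -0.004 -2.911] q6 -1.77 q1 0.04 F [ 0.2 -0.7  0.2] w 0.0264
```

View pics/end.png

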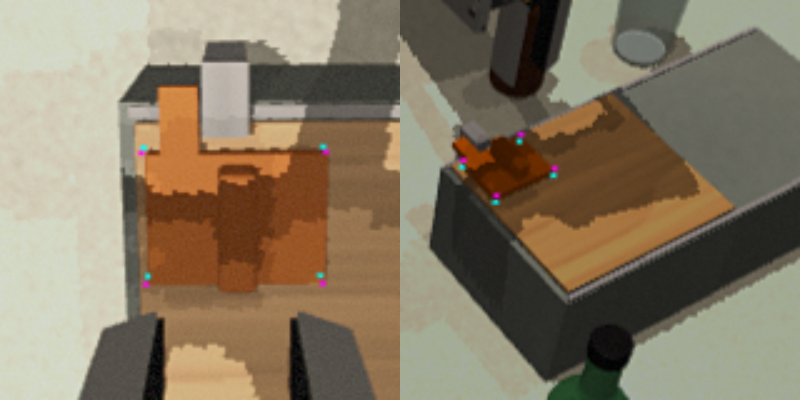

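The view shows the tab up (its corners lie on the magenta marks), its tooth past the keeper and the cover fully shut. The mill is still standing.

```bash
python3 -c "
from bench import robot
print(robot.close_job())"
```

```text
the job is handed in; nothing more can be done
None
```

The job is handed in: the four cups that were out (blue, yellow, red, black; green was absent) are nested upright in the case, the cover is shut with the tab up and past the keeper, and the mill was still standing in the last picture.

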